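# Couple the dolly tow arm to the hitch ball and latch it

### The arm

A 6-joint arm with a two-finger parallel gripper is mounted at the origin on the work surface. World frame = base frame: x ahead of the robot, y to its left, z up, the work surface at z = 0. Lengths are in m, angles in rad, forces in N, time in s.
With the tool pointing down it reaches from about 0.3 to 0.85 m from the base axis. Payload 5.4 kg.
Tool frame: the origin (TCP) lies midway between the tips of the shut fingers; the grasp point (between the pads) lies 19 mm behind it (manip.pinch_z is the distance from the TCP to the grasp point, in m); z points along the fingers, x is the direction in which the jaws open and shut, and the axes are right-handed (so a half turn about z gives the same grasp; the last joint's range is limited). The gripper opens to 85 mm and grips with 20 to 120 N. Pads are 22 mm wide; open, the fingers measure 114 mm over their backs; the gripper's body (76 mm by 85 mm) begins 54 mm behind the grasp point. The pads swing forward as they close: fully open they stand 13 mm farther back than shut.
Start: joints at [-1.54, 0.158, 1.597, -0, 1.386, -0.21], TCP at [0.137, -0.558, 0.194] pointing down, gripper open.
Joint ranges: [-2.91, 2.91], [-0.94, 2.29], [0.18, 2.7], [-1.29, 4.43], [0.17, 2.64], [-3, 3]. Speed limits (rad/s): [2.57, 2.57, 3.14, 3.14, 3.14, 3.14].

### API

Orientations are given as a rotation vector (axis times angle).
In Python, from workcell import observe, capture, camera_info, workorder, manip gives the robot as it stands. The module is installed in compiled form; this text tells all that it offers.
- The arm moves only by the tool drive_tool, never from a script. Its argument "motion" is a list of rows, each an object of numbers: "dx", "dy", "dz": the shift along the tool's x, y, z in mm; "wx", "wy", "wz": the turn, a rotation vector about the tool's x, y, z in units of 8 degrees (1.0 is 8 degrees); "claw": the opening, from 0 (shut) to 1 (fully open). In form: [{"dx": .., "dy": .., "dz": .., "wx": .., "wy": .., "wz": .., "claw": ..}, ...]. A call has exactly 10 rows; each row is the pose to reach, as a shift and turn from the pose commanded when the call began, along the tool's axes at that moment; what a row does not reach only later rows make up. A row lasts 1/10 s, in which the tool goes at most 50 mm and 8.59 degrees, less where a joint would pass 70% of its speed; a pose out of reach is approached as far as the arm can. A call with a gripper value outside its range is refused whole. The fingers move at their own pace and stop on an object; the grip force is fixed at half the most. Time passes only in rows, so rows that repeat a pose let the fingers close, or fill a call up. It gives the time, the measured TCP pose, the force and the opening at its end, in the units of the state.
- observe(): the state, without advancing time (a new reading comes with each control period).
- capture(name): name is "side" or "top"; returns the picture (384x512x3 uint8, red, green, blue); there is no depth.
- camera_info(name): a dict with "vertical_fov" (degrees; the focal length in pixels is half the picture's height over the tangent of half this angle, whatever the lens; pixels are square), "cx", "cy" (the principal point, pixels), "cam_to_world" (4x4, takes a point from camera to world coordinates). Camera axes: x right, y up, looking along -z (the intrinsics and any distortion apply to the point x, -y, -z); pixel columns grow to the right and rows downward; lengths in m; the calibration is good to about 2 mm. A picture is of the moment at which its call begins. camera_info takes no time and is no camera call.
- workorder.hand_in(): hands the job in, once; it reports no verdict.
The state is a dict: "time": time; "joint_pos": joint angles; "qd": joint speeds; "joint_efforts": joint torques, N m; "tool_pos": TCP position; "ee_rot": TCP orientation; "wrist_force": force on the tool from outside, world axes, zero at the start; "wrist_torque": the same for the moment, N m; "width": finger opening in m.
Only numpy, scipy, OpenCV 4.12 (cv2) and the standard library are available. Lean on these libraries where they do the work, as an engineer would, in place of code of your own. Each camera call takes 0.05 s, during which the arm holds its last target.

### The job

Couple the loose tow arm to the hitch ball: lower its socket over the ball with the latch lever still raised and the tail foot over its rest, press the socket fully home so that its telltale pin rises, then press the latch lever down all the way and let go. Press with feeling: the socket must never bear on the ball with more than about 30 N. Do not knock the paper cup or the water bottle about.

Things in the scene. Friction and masses are not known exactly. Their poses are not given: they have to be found in the camera images.
- stand: Fixed dark steel stand: base plate 250 x 80 x 12 mm, origin on the bench right under the ball, x from the tail rest towards the ball. Above it a beam on two posts carries a 36 mm steel ball (14 mm neck) and the tail rest. The beam's height is adjustable and NOT reported: the ball's centre is 75 to 105 mm above the bench, rigid in each run; find it by feel. Beam 204 x 56 mm, top 37 mm below ball centre.
- socket (a point): Tow arm (loose, about 0.5 kg, 190 mm long; aluminium socket, grey 22 mm tube): where the ball's centre lies when home. Axes: x from tail to socket, z up. Socket: cup open below, bore 39 mm, flared mouth 48 mm, 60 mm across outside; rim 26 mm below, roof 18 mm above this point. Sprung pads catch the ball about 5 mm short of home; pushing some 6 to 15 N beyond its weight snaps it home, then force rises steeply.
- lug (a point): Centre (half-way up) of the upright lug on the socket, on its axis, 46 mm above socket (72 mm above the bench at the start, the arm lying level): 36 mm long (x), 20 mm wide (y), 44 mm high, to be gripped across its width from above; the flat socket roof, 51 mm across, is 22 mm below. Axes are the tow arm's. The arm's centre of mass is some 35 mm tailwards.
- foot (a point): Middle of the underside of the tow arm's rubber tail foot (18 x 18 mm), 150 mm tailwards of the socket's axis and level with the socket's rim (26 mm below socket). On the stand it lies on the tail rest: a 30 mm long block 150 mm tailwards of the ball, top 27.5 mm below the ball's centre (so the arm lies level), between two cheeks 12 mm high and 44 mm apart.
- thumb_pad (a point): Middle of the top of the thumb pad (18 x 30 mm) at the tail end of the steel latch lever, above the tube. It swings in the tow arm's x-z plane about lever_hinge at 80 mm radius: raised it is 58 mm above the hinge and 56 mm tailwards; fully down 8.5 mm above and 80 mm tailwards. The lever is stiff (about 5 N on the pad) and stays where it is left.
- lever_hinge (a point): Hinge axis (along y) of the latch lever, 32 mm towards the tail from the socket's axis and 24 mm above socket.
- lever (a joint): Latch lever angle: 0 fully raised, 0.70 rad fully down (a hard stop). Its claw swings in under the ball; closed before the socket is home, it holds the socket short of home.
- coffee_cup: White paper cup, 80 mm across, 110 mm high; origin at the centre of its underside.
- water_bottle: Clear bottle, 64 mm across, 200 mm high; origin at the centre of its underside.
- telltale (a joint): Telltale pin, 8 mm thick, rising out of the top of the lug on the socket's axis: 0 with no ball, about 0.005 m when the socket is fully home (the ball lifts it over the last 5 mm). Begins 1.5 mm proud of the lug's top.
- head: Socket roof and lug, part of the tow arm (its axes); origin at socket's point. The flat roof bears on the ball when home; this bearing force is what must stay below 30 N.

How it is judged:
On the way, in this order (a step that is already met when the one before it is completed fails the run):
1. the socket is home on the ball (telltale up) with the lever still raised (horizontal distance between socket and stand below 0.004 m and z of socket in the frame of stand below 0.108 m and value of joint telltale above 0.0033 m and value of joint lever below 0.3 rad), for 0.2 s.
2. the lever is fully down with the socket home (horizontal distance between socket and stand below 0.004 m and z of socket in the frame of stand below 0.108 m and value of joint telltale above 0.0033 m and value of joint lever above 0.65 rad), for 0.2 s.
At the end, for the whole second after the job is handed in: Socket point within 4 mm of the ball's axis, below 108 mm, telltale 3.3 mm up or more; lever at 0.65 rad or more (0.70 is fully down); arm within 0.1 rad of level and at rest, its tail foot at the rest between the cheeks (within 22 mm sideways) (all of step 2 and angle between socket's own z axis and vertical below 0.1 rad and x of foot in the frame of stand below -0.12 m and y of foot in the frame of stand between -0.022 and 0.022 m and linear speed of towarm below 0.02 m/s); the robot touches nothing.
It fails at once if the socket's roof bears on the ball with more than 30 N (contact force between head and stand above 30 N).
It fails at once if the paper cup is moved by more than 30 mm or tipped (distance of coffee_cup from where it was at the start of the episode above 0.03 m or angle between coffee_cup's own z axis and vertical above 0.4 rad).
It fails at once if the water bottle is moved by more than 30 mm or tipped (distance of water_bottle from where it was at the start of the episode above 0.03 m or angle between water_bottle's own z axis and vertical above 0.4 rad).
It also fails if it takes over 54 s, if anything falls off the work surface, if the arm or the gripper's body presses on something with over 40 N, if the wrist force passes 120 N, or if a joint passes its speed limit or range.

## Working session

There is one attempt and no reset: what is moved stays moved. The work goes in short steps, Python scripts to look and compute and a tool call to move; the robot and the scene stay as the last step left them, time stands still between calls to the robot, and variables do not carry over. Pictures are saved under pics/ and viewed, and the job is handed in when it is done.

Besides the shell and the picture viewer there is one more tool, called after "Call:" as a command line: name --argument value ..., lists and objects as JSON in quotes. drive_tool: Moves the arm, as the interface text tells. Its arguments: {"type":"object","properties":{"motion":{"type":"array"}},"required":["motion"]}

```bash
mkdir -p pics; python3 - <<'E'
from workcell import observe, capture, camera_info, manip
import cv2,numpy as np
np.set_printoptions(precision=4,suppress=True)
for n in("side","top"):
    im=capture(n); cv2.imwrite(f"pics/{n}0.png",im[:,:,::-1]); print(n,camera_info(n))
print(observe(), [x for x in dir(manip) if x[0]!='_'])
E
```

```text
side {'vertical_fov': 51.94942219568286, 'cx': 252.77931825699795, 'cy': 197.66653278615865, 'cam_to_world': array([[-0.9797,  0.0891, -0.1796,  0.4322],
       [-0.1994, -0.5228,  0.8288,  0.7135],
       [-0.02  ,  0.8478,  0.5299,  0.5518],
       [ 0.    ,  0.    ,  0.    ,  1.    ]])}
top {'vertical_fov': 50.951780368259, 'cx': 256.4692883411297, 'cy': 197.44808838082196, 'cam_to_world': array([[-0.0028,  0.9841, -0.1778,  0.3936],
       [-1.    , -0.0043, -0.0084,  0.0187],
       [-0.0091,  0.1777,  0.984 ,  1.0401],
       [ 0.    ,  0.    ,  0.    ,  1.    ]])}
{'time': 0.1, 'joint_pos': array([-1.5401,  0.159 ,  1.5981, -0.    ,  1.3862, -0.2101]), 'qd': array([ 0.0001,  0.0001, -0.0045, -0.001 , -0.0009,  0.0003]), 'joint_efforts': array([ -0.0003, -39.6991, -33.2338,  -0.0003,   0.0043,   0.    ]), 'tool_pos': array([ 0.1371, -0.5578,  0.1931]), 'ee_rot': array([-2.4712,  1.9377,  0.0018]), 'wrist_force': array([ 0.0404, -0.2263, -0.7081]), 'wrist_torque': array([ 0.0312, -0.0189,  0.0275]), 'width': 0.08516252134179786} ['PlanningError', 'pinch_z']
```

View pics/side0.png

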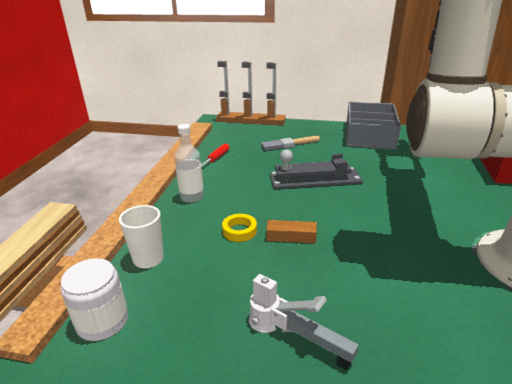

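View pics/top0.png

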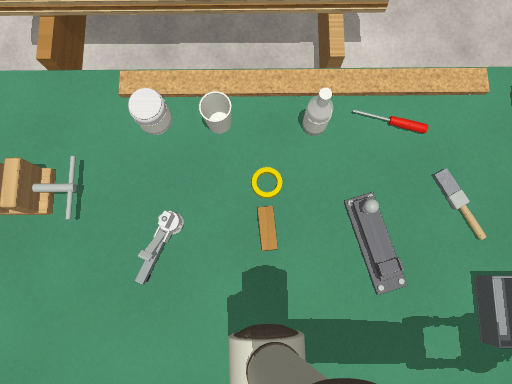

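```bash
python3 - <<'E'
import cv2,numpy as np
t=cv2.imread("pics/top0.png");s=cv2.imread("pics/side0.png")
def c(im,x,y,w,h,k,n):
    cv2.imwrite(n,cv2.resize(im[y:y+h,x:x+w],None,fx=k,fy=k,interpolation=cv2.INTER_CUBIC))
c(t,125,200,70,90,6,"pics/t_arm.png")
c(t,335,180,80,120,5,"pics/t_st.png")
c(s,240,265,125,110,6,"pics/s_arm.png")
c(s,260,140,110,60,7,"pics/s_st.png")
E
```

```text
(no output)
```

View pics/t_arm.png

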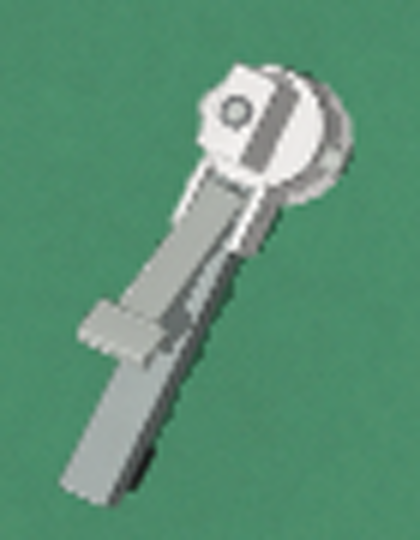

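View pics/t_st.png

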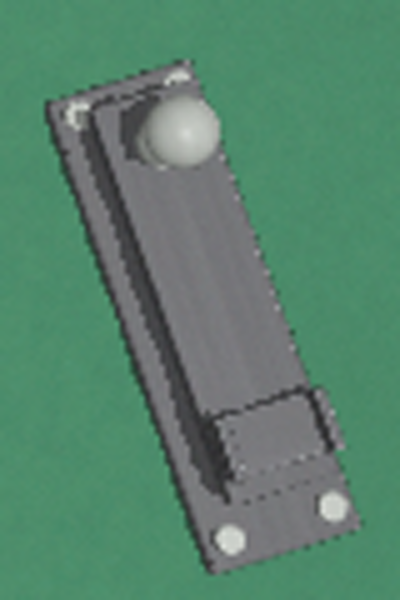

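View pics/s_arm.png

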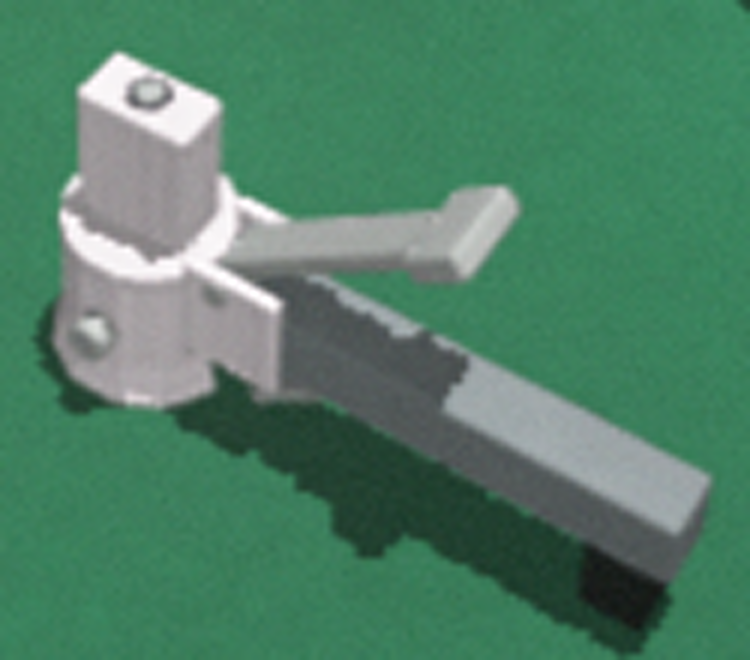

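View pics/s_st.png

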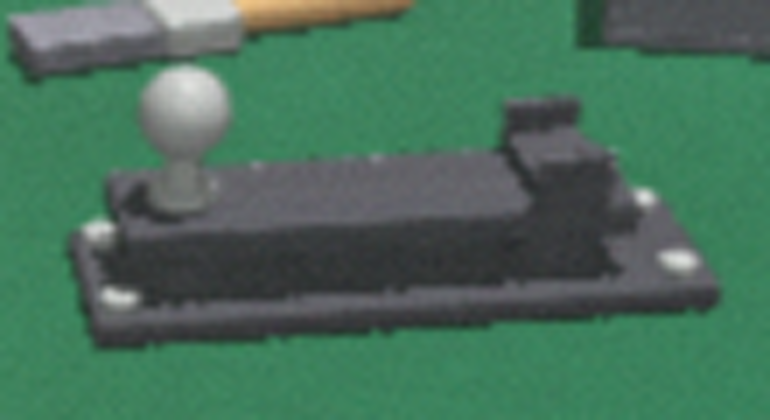

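```bash
cat > h.py <<'E'
import numpy as np
from workcell import camera_info
from scipy.optimize import least_squares
np.set_printoptions(precision=4,suppress=True)
C={}
for n in("side","top"):
    i=camera_info(n); C[n]=(np.array(i["cam_to_world"]),192/np.tan(np.radians(i["vertical_fov"]/2)),i["cx"],i["cy"])
def proj(n,P):
    T,f,cx,cy=C[n]; p=(np.asarray(P)-T[:3,3])@T[:3,:3]
    return np.array([cx-f*p[...,0]/p[...,2], cy+f*p[...,1]/p[...,2]]).T
def ray(n,u):
    T,f,cx,cy=C[n]; d=np.array([(u[0]-cx)/f,-(u[1]-cy)/f,-1]); return T[:3,3],T[:3,:3]@d
def atz(n,u,z):
    o,d=ray(n,u); return o+d*(z-o[2])/d[2]
def tri(us):
    A=np.zeros((3,3));b=np.zeros(3)
    for n,u in us:
        o,d=ray(n,u);d=d/np.linalg.norm(d);M=np.eye(3)-np.outer(d,d);A+=M;b+=M@o
    p=np.linalg.solve(A,b); return p,[proj(n,p)-u for n,u in us]
E
python3 - <<'E'
from h import *
ta=lambda x,y:np.array([x/6+125,y/6+200]); sa=lambda x,y:np.array([x/6+240,y/6+265])
ts=lambda x,y:np.array([x/5+335,y/5+180]); ss=lambda x,y:np.array([x/7+260,y/7+140])
print("pin",tri([("top",ta(236,111)),("side",sa(151,92))]), atz("top",ta(236,111),.0955), atz("side",sa(151,92),.0955))
L=[atz("side",sa(*p),.094) for p in[(80,92),(120,52),(222,102),(183,145)]]
print("lugtop",np.mean(L,0),L)
print("lug yaw", [np.arctan2(*(a-b)[1::-1]) for a,b in((L[0],L[3]),(L[1],L[2]))])
t1=atz("top",ta(62,487),.046);t2=atz("top",ta(110,505),.046);print("tail",t1,t2,np.linalg.norm(t1-t2))
print("tail tri",tri([("top",ta(110,505)),("side",sa(710,482))]),tri([("top",ta(62,487)),("side",sa(680,535))]))
print("thumb",tri([("top",ta(120,328)),("side",sa(482,225))]))
print("ball",tri([("top",ts(182,131)),("side",ss(185,110))]))
B=[atz("top",ts(*p),.012) for p in[(45,102),(190,60),(360,525),(210,573)]];print("base",B)
print("base yaw",np.arctan2(*(B[0]-B[3])[1::-1]),np.arctan2(*(B[1]-B[2])[1::-1]),np.linalg.norm(B[0]-B[3]),np.linalg.norm(B[0]-B[1]))
for n in("side","top"): print(proj(n,[.4,0,0]))
E
```

```text
pin (array([0.5155, 0.2452, 0.0944]), [array([-0.0118, -0.3115]), array([0.4426, 0.0883])]) [0.5146 0.2448 0.0955] [0.516  0.2462 0.0955]
lugtop [0.516  0.2466 0.094 ] [array([0.5354, 0.2481, 0.094 ]), array([0.5275, 0.2307, 0.094 ]), array([0.4967, 0.245 , 0.094 ]), array([0.5045, 0.2628, 0.094 ])]
lug yaw [np.float64(-0.4415560251932513), np.float64(-0.43392196976527486)]
tail [0.3683 0.3213 0.046 ] [0.3612 0.3015 0.046 ] 0.021023778227089646
tail tri (array([0.3618, 0.3028, 0.0413]), [array([ 0.0538, -0.3466]), array([0.5619, 0.1067])]) (array([0.3694, 0.3218, 0.0438]), [array([ 0.0735, -0.4828]), array([0.8011, 0.1574])])
thumb (array([0.4274, 0.2848, 0.1026]), [array([-0.0829,  1.0099]), array([-1.5451, -0.2886])])
ball (array([ 0.5446, -0.2494,  0.0803]), [array([-0.0054, -0.0893]), array([0.0782, 0.0141])])
base [array([ 0.5706, -0.1987,  0.012 ]), array([ 0.5923, -0.2746,  0.012 ]), array([ 0.3564, -0.3462,  0.012 ]), array([ 0.3333, -0.2705,  0.012 ])]
base yaw 0.29405836371700667 0.29467864888195117 0.24784505553225317 0.07899710144928271
[335.7861 241.5231]
[267.5278 267.6409]
```

```bash
cat >> h.py <<'E'
from scipy.spatial.transform import Rotation as R
from workcell import observe
def down(ang): # tool x at world angle ang, z down
    x=np.array([np.cos(ang),np.sin(ang),0]);z=np.array([0,0,-1.]);return R.from_matrix(np.c_[x,np.cross(z,x),z])
def rel(p,ang,p0=None,R0=None):
    s=observe()
    p0=s["tool_pos"] if p0 is None else np.array(p0); R0=R.from_rotvec(s["ee_rot"]) if R0 is None else R0
    d=R0.inv().apply(np.array(p)-p0)*1000; w=(R0.inv()*down(ang)).as_rotvec(degrees=True)/8
    return d,w
def st():
    s=observe();x=R.from_rotvec(s["ee_rot"]).as_matrix()
    print("t",s["time"],"p",s["tool_pos"],"ang",np.arctan2(x[1,0],x[0,0]),"z",x[:,2],"F",s["wrist_force"],"T",s["wrist_torque"],"w",s["width"],"j",s["joint_pos"])
E
python3 - <<'E'
from h import *
st()
a=-np.pi/2-.43
print(rel([.5153,.2455,.16],a,[.137,-.558,.194]))
print(rel([.35,-.14,.20],a,[.137,-.558,.194]))
print("bottle",atz("top",(317,130),0),"cup",atz("top",(219,128),0))
E
```

```text
t 0.1 p [ 0.1371 -0.5578  0.1931] ang -1.3299732304751373 z [-0.0001  0.0017 -1.    ] F [ 0.0404 -0.2263 -0.7081] T [ 0.0312 -0.0189  0.0275] w 0.08516252134179786 j [-1.5401  0.159   1.5981 -0.      1.3862 -0.2101]
(array([-690.0285, -559.0081,   35.3515]), array([0.0019, 0.0125, 4.8044]))
(array([-355.1461, -306.5488,   -5.2984]), array([0.0019, 0.0125, 4.8044]))
bottle [ 0.7659 -0.1364  0.    ] cup [0.7731 0.1286 0.    ]
```

Call:
drive_tool --motion '[{"dx": -20, "dy": -16, "dz": 0, "wz": 0.3, "claw": 1}, {"dx": -55, "dy": -44, "dz": 0, "wz": 0.7, "claw": 1}, {"dx": -92, "dy": -75, "dz": 0, "wz": 1.2, "claw": 1}, {"dx": -129, "dy": -105, "dz": 0, "wz": 1.7, "claw": 1}, {"dx": -166, "dy": -135, "dz": 0, "wz": 2.2, "claw": 1}, {"dx": -203, "dy": -165, "dz": 0, "wz": 2.8, "claw": 1}, {"dx": -240, "dy": -195, "dz": 0, "wz": 3.3, "claw": 1}, {"dx": -277, "dy": -225, "dz": 0, "wz": 3.9, "claw": 1}, {"dx": -314, "dy": -255, "dz": 0, "wz": 4.4, "claw": 1}, {"dx": -350, "dy": -285, "dz": 0, "wz": 4.8, "claw": 1}]'

```text
invalid input at $.motion[0]: expected keys dx, dy, dz, wx, wy, wz, claw
```

```bash
python3 - <<'E'
from h import *
st()
a=-np.pi/2-.43
print(rel([.5153,.2455,.16],a))
E
```

```text
t 0.1 p [ 0.1371 -0.5578  0.1931] ang -1.3299732304751373 z [-0.0001  0.0017 -1.    ] F [ 0.0404 -0.2263 -0.7081] T [ 0.0312 -0.0189  0.0275] w 0.08516252134179786 j [-1.5401  0.159   1.5981 -0.      1.3862 -0.2101]
(array([-689.8422, -558.88  ,   34.4459]), array([0.0019, 0.0125, 4.8044]))
```

Call:
drive_tool --motion '[{"dx": -20, "dy": -16, "dz": 0, "wx": 0, "wy": 0, "wz": 0.3, "claw": 1}, {"dx": -55, "dy": -44, "dz": 0, "wx": 0, "wy": 0, "wz": 0.7, "claw": 1}, {"dx": -92, "dy": -75, "dz": 0, "wx": 0, "wy": 0, "wz": 1.2, "claw": 1}, {"dx": -129, "dy": -105, "dz": 0, "wx": 0, "wy": 0, "wz": 1.7, "claw": 1}, {"dx": -166, "dy": -135, "dz": 0, "wx": 0, "wy": 0, "wz": 2.2, "claw": 1}, {"dx": -203, "dy": -165, "dz": 0, "wx": 0, "wy": 0, "wz": 2.8, "claw": 1}, {"dx": -240, "dy": -195, "dz": 0, "wx": 0, "wy": 0, "wz": 3.3, "claw": 1}, {"dx": -277, "dy": -225, "dz": 0, "wx": 0, "wy": 0, "wz": 3.9, "claw": 1}, {"dx": -314, "dy": -255, "dz": 0, "wx": 0, "wy": 0, "wz": 4.4, "claw": 1}, {"dx": -350, "dy": -285, "dz": 0, "wx": 0, "wy": 0, "wz": 4.8, "claw": 1}]'

```text
time: 1.1
tool_pos: [0.3306, -0.1486, 0.1938]
ee_rot: [-1.693, 2.646, -0.001]
wrist_force: [1.5, 0.6, -0.2]
width: 0.0853
```

```bash
python3 - <<'E'
from h import *
st()
a=-np.pi/2-.43
print(rel([.5153,.2455,.16],a))
E
```

```text
t 1.1 p [ 0.3306 -0.1486  0.1938] ang -2.003487095966805 z [ 0.0004 -0.0002 -1.    ] F [ 1.5085  0.6264 -0.2296] T [ 0.005  -0.0468 -0.0127] w 0.08533906031342556 j [-0.7596 -0.4503  2.1396  0.0001  1.4519  1.2438]
(array([-435.211 ,   -2.3716,   33.811 ]), array([-0.0031, -0.    , -0.0193]))
```

Call:
drive_tool --motion '[{"dx": -35, "dy": 0, "dz": 0, "wx": 0, "wy": 0, "wz": 0, "claw": 1}, {"dx": -80, "dy": 0, "dz": 0, "wx": 0, "wy": 0, "wz": 0, "claw": 1}, {"dx": -126, "dy": 0, "dz": 0, "wx": 0, "wy": 0, "wz": 0, "claw": 1}, {"dx": -172, "dy": 0, "dz": 0, "wx": 0, "wy": 0, "wz": 0, "claw": 1}, {"dx": -218, "dy": 0, "dz": 0, "wx": 0, "wy": 0, "wz": 0, "claw": 1}, {"dx": -264, "dy": -2, "dz": 0, "wx": 0, "wy": 0, "wz": 0, "claw": 1}, {"dx": -310, "dy": -2, "dz": 0, "wx": 0, "wy": 0, "wz": 0, "claw": 1}, {"dx": -355, "dy": -2, "dz": 0, "wx": 0, "wy": 0, "wz": 0, "claw": 1}, {"dx": -395, "dy": -2, "dz": 0, "wx": 0, "wy": 0, "wz": 0, "claw": 1}, {"dx": -423, "dy": -2, "dz": 5, "wx": 0, "wy": 0, "wz": 0, "claw": 1}]'

```text
time: 2.1
tool_pos: [0.509, 0.2358, 0.189]
ee_rot: [-1.699, 2.642, 0.0]
wrist_force: [0.8, -0.4, 0.3]
width: 0.0854
```

```bash
python3 - <<'E'
from h import *
import cv2
from workcell import capture
a=-np.pi/2-.43
for n in("side","top"):
    im=capture(n); cv2.imwrite(f"pics/{n}1.png",im[:,:,::-1])
st()
print(rel([.5153,.2455,.16],a))
E
```

```text
t 2.2 p [0.5081 0.2358 0.1875] ang -1.996803903605393 z [-0.0021  0.0003 -1.    ] F [-0.6282 -0.4733 -0.4912] T [0.0326 0.0483 0.0161] w 0.08524783055422559 j [0.2183 0.1267 1.6452 0.0008 1.3717 2.215 ]
(array([-11.792 ,  -2.6028,  27.4671]), array([ 0.0147, -0.0041,  0.0286]))
```

View pics/side1.png

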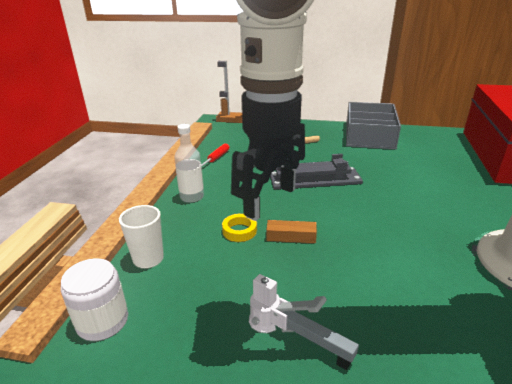

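View pics/top1.png

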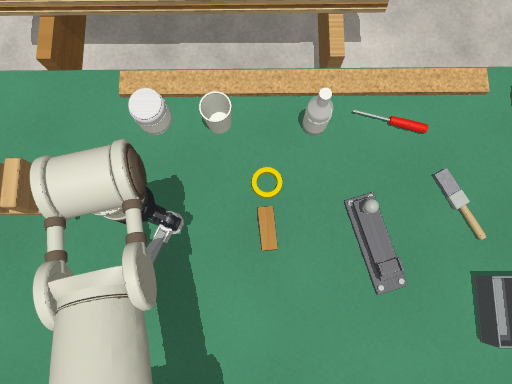

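Call:
drive_tool --motion '[{"dx": -12, "dy": -2.6, "dz": 5, "wx": 0, "wy": 0, "wz": 0, "claw": 1}, {"dx": -12, "dy": -2.6, "dz": 16, "wx": 0, "wy": 0, "wz": 0, "claw": 1}, {"dx": -12, "dy": -2.6, "dz": 30, "wx": 0, "wy": 0, "wz": 0, "claw": 1}, {"dx": -12, "dy": -2.6, "dz": 45, "wx": 0, "wy": 0, "wz": 0, "claw": 1}, {"dx": -12, "dy": -2.6, "dz": 60, "wx": 0, "wy": 0, "wz": 0, "claw": 1}, {"dx": -12, "dy": -2.6, "dz": 75, "wx": 0, "wy": 0, "wz": 0, "claw": 1}, {"dx": -12, "dy": -2.6, "dz": 90, "wx": 0, "wy": 0, "wz": 0, "claw": 1}, {"dx": -12, "dy": -2.6, "dz": 100, "wx": 0, "wy": 0, "wz": 0, "claw": 1}, {"dx": -12, "dy": -2.6, "dz": 105, "wx": 0, "wy": 0, "wz": 0, "claw": 1}, {"dx": -12, "dy": -2.6, "dz": 105, "wx": 0, "wy": 0, "wz": 0, "claw": 1}]'

```text
time: 3.2
tool_pos: [0.5153, 0.243, 0.0832]
ee_rot: [1.697, -2.643, -0.001]
wrist_force: [0.8, -0.0, -0.1]
width: 0.0853
```

```bash
python3 - <<'E'
from h import *
import cv2
from workcell import capture
a=-np.pi/2-.43
for n in("side",):
    im=capture(n); cv2.imwrite(f"pics/{n}2.png",cv2.resize(im[220:380,200:380,::-1],None,fx=4,fy=3.7))
st()
print(rel([.5153,.2455,.057],a))
E
```

```text
t 3.25 p [0.5159 0.2431 0.0841] ang -2.000135748479681 z [ 0.0002  0.0001 -1.    ] F [0.0667 0.4798 0.6419] T [-0.0432  0.0092 -0.021 ] w 0.08532827016396924 j [0.2286 0.2546 1.7128 0.     1.174  2.2287]
(array([-1.9075,  1.4999, 27.0533]), array([-0.0009,  0.001 ,  0.0047]))
```

View pics/side2.png

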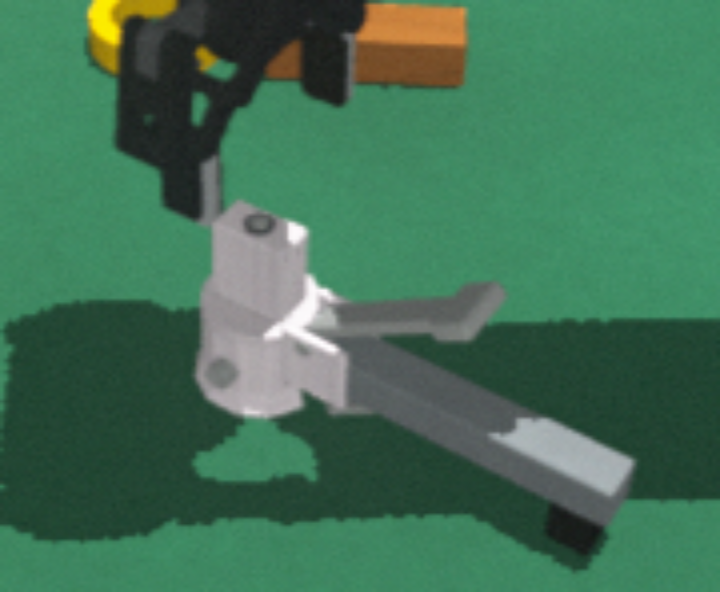

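```bash
python3 - <<'E'
from h import *
import cv2
from workcell import capture
im=capture("top"); cv2.imwrite("pics/top2.png",cv2.resize(im[150:300,100:250,::-1],None,fx=4,fy=4))
for z in(.084,.097,.11,.13):
  for s in(.0426,-.0426):
    p=[.5155+s*.417,.2435+s*.909,z];u=proj("side",p);v=proj("top",p);print(z,s,u,(u-[200,220])*[4,3.7],(v-[100,150])*4)
E
```

```text
0.084 0.0426 [250.4989 300.1675] [201.9955 296.6196] [200.8509 245.7579]
0.084 -0.0426 [279.7624 269.8794] [319.0496 184.5538] [327.8356 304.2481]
0.097 0.0426 [250.3069 294.2681] [201.2277 274.7919] [194.9596 242.6084]
0.097 -0.0426 [279.8858 264.1763] [319.5434 163.4525] [323.6143 301.8646]
0.11 0.0426 [250.1106 288.2354] [200.4426 252.4709] [188.9084 239.3734]
0.11 -0.0426 [280.0118 258.3555] [320.0473 141.9155] [319.2775 299.4159]
0.13 0.0426 [249.7998 278.6834] [199.1993 217.1284] [179.2711 234.2212]
0.13 -0.0426 [280.2108 249.1621] [320.8433 107.8996] [312.3689 295.515 ]
```

View pics/top2.png

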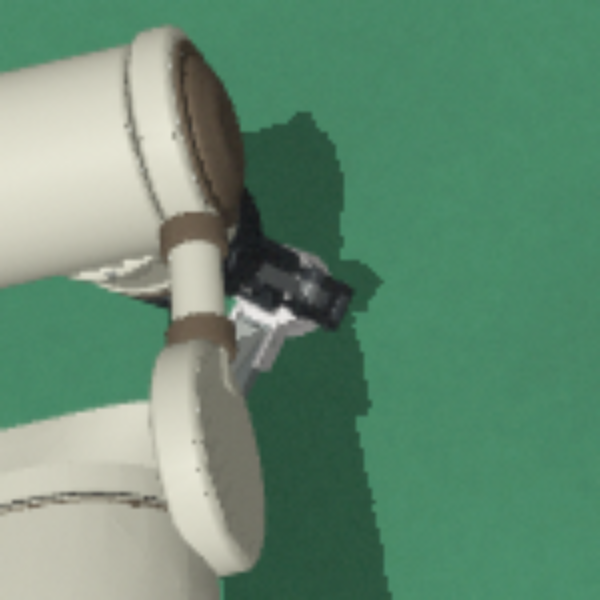

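```bash
python3 - <<'E'
from h import *
import cv2
im=cv2.imread("pics/side1.png")
cv2.imwrite("pics/s1c.png",cv2.resize(im[130:250,200:340],None,fx=5,fy=5))
for z in(.1875,.2,.23):
  for s in(.0426,-.0426):
    p=[.5085+s*.417,.2358+s*.909,z];u=proj("side",p);print(z,s,u,(u-[200,130])*5)
E
```

```text
0.1875 0.0426 [254.6424 246.4404] [273.2121 582.2022]
0.1875 -0.0426 [285.8306 218.6857] [429.1532 443.4287]
0.2 0.0426 [254.4902 239.6457] [272.4508 548.2285]
0.2 -0.0426 [286.023  212.2254] [430.1152 411.1268]
0.23 0.0426 [254.1098 222.672 ] [270.5489 463.3601]
0.23 -0.0426 [286.5019 196.1471] [432.5095 330.7353]
```

View pics/s1c.png

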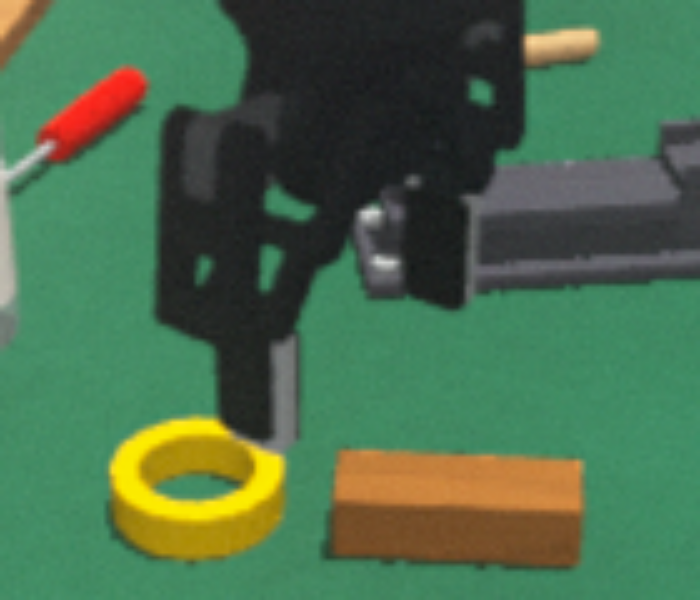

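```bash
python3 - <<'E'
from h import *
import cv2
im=cv2.imread("pics/top1.png")
cv2.imwrite("pics/t1c.png",cv2.resize(im[180:260,130:210],None,fx=8,fy=8))
for z in(.2,.24):
  for s in(.0426,-.0426,-.057):
   for q in (-.011,.011):
    p=[.5085+s*.417+q*.909,.2358+s*.909-q*.417,z];u=proj("top",p);print(z,s,q,u,(u-[130,180])*8)
E
```

```text
0.2 0.0426 -0.011 [136.5738 211.519 ] [ 52.5903 252.1521]
0.2 0.0426 0.011 [141.3636 202.1592] [ 90.9086 177.2736]
0.2 -0.0426 -0.011 [172.6168 228.1733] [340.9345 385.3861]
0.2 -0.0426 0.011 [177.2981 218.6681] [378.3844 309.3449]
0.2 -0.057 -0.011 [178.7675 231.0153] [390.1399 408.1223]
0.2 -0.057 0.011 [183.43   221.4852] [427.4397 331.8818]
0.24 0.0426 -0.011 [130.5774 208.6709] [  4.6191 229.3671]
0.24 0.0426 0.011 [135.6241 198.8711] [ 44.9931 150.9688]
0.24 -0.0426 -0.011 [168.3322 226.1154] [306.6573 368.9234]
0.24 -0.0426 0.011 [173.2599 216.156 ] [346.0795 289.2481]
0.24 -0.057 -0.011 [174.778  229.0937] [358.2237 392.7495]
0.24 -0.057 0.011 [179.6851 219.1069] [397.4811 312.8552]
```

View pics/t1c.png

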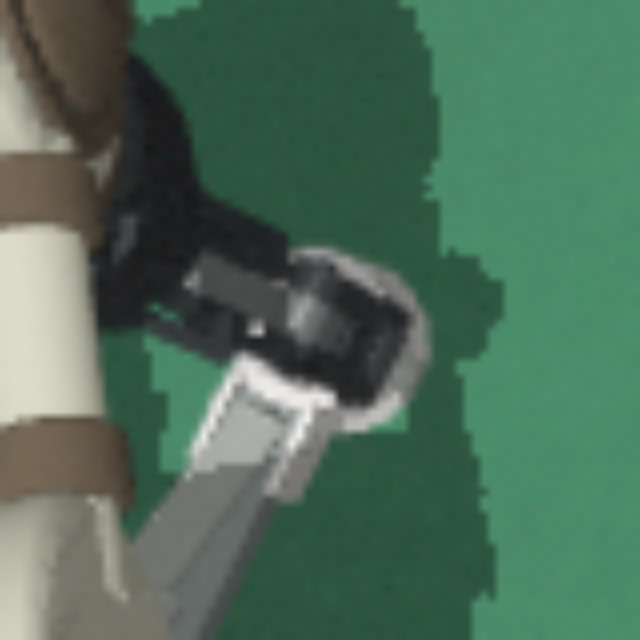

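Call:
drive_tool --motion '[{"dx": -1.5, "dy": 1, "dz": 2, "wx": 0, "wy": 0, "wz": 0, "claw": 1}, {"dx": -2, "dy": 1.5, "dz": 5, "wx": 0, "wy": 0, "wz": 0, "claw": 0.6}, {"dx": -2, "dy": 1.5, "dz": 8, "wx": 0, "wy": 0, "wz": 0, "claw": 0.6}, {"dx": -2, "dy": 1.5, "dz": 11, "wx": 0, "wy": 0, "wz": 0, "claw": 0.6}, {"dx": -2, "dy": 1.5, "dz": 14, "wx": 0, "wy": 0, "wz": 0, "claw": 0.6}, {"dx": -2, "dy": 1.5, "dz": 17, "wx": 0, "wy": 0, "wz": 0, "claw": 0.6}, {"dx": -2, "dy": 1.5, "dz": 19, "wx": 0, "wy": 0, "wz": 0, "claw": 0.6}, {"dx": -2, "dy": 1.5, "dz": 20, "wx": 0, "wy": 0, "wz": 0, "claw": 0.6}, {"dx": -2, "dy": 1.5, "dz": 20, "wx": 0, "wy": 0, "wz": 0, "claw": 0.6}, {"dx": -2, "dy": 1.5, "dz": 20, "wx": 0, "wy": 0, "wz": 0, "claw": 0.6}]'

```text
time: 4.3
tool_pos: [0.5153, 0.2455, 0.0641]
ee_rot: [-1.697, 2.644, -0.0]
wrist_force: [0.3, -0.3, 0.0]
width: 0.051
```

```bash
python3 - <<'E'
from h import *
import cv2
from workcell import capture
a=-np.pi/2-.43
for n in("side",):
    im=capture(n); cv2.imwrite(f"pics/{n}3.png",cv2.resize(im[220:340,210:340,::-1],None,fx=5,fy=5))
st()
print(rel([.5153,.2455,.057],a))
for s in(.027,-.027):
  for z in (.07,.09,.11): print(z,s,(proj("side",[.5153+s*.417,.2455+s*.909,z])-[210,220])*5)
E
```

```text
t 4.35 p [0.5153 0.2456 0.0642] ang -2.000243429369646 z [ 0.0003  0.0001 -1.    ] F [-0.1579  0.0331 -0.3174] T [0.0128 0.0374 0.0205] w 0.05133541035693442 j [0.233  0.2815 1.7235 0.     1.1363 2.2333]
(array([ 0.0503, -0.0145,  7.1777]), array([-0.0016,  0.0016,  0.004 ]))
0.07 0.027 [231.3637 406.556 ]
0.09 0.027 [230.403  362.1813]
0.11 0.027 [229.4094 316.286 ]
0.07 -0.027 [323.2026 309.5735]
0.09 -0.027 [323.7567 266.0969]
0.11 -0.027 [324.3288 221.2139]
```

View pics/side3.png

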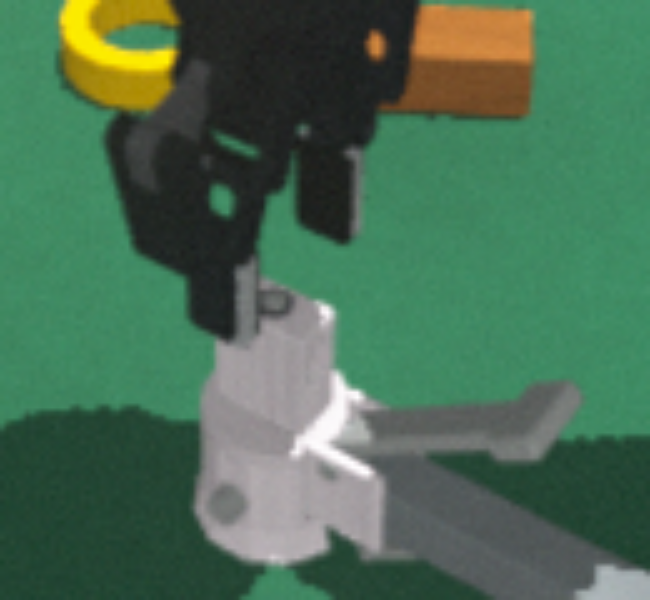

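Call:
drive_tool --motion '[{"dx": 0, "dy": 0, "dz": 1, "wx": 0, "wy": 0, "wz": 0, "claw": 0.6}, {"dx": 0, "dy": 0, "dz": 3, "wx": 0, "wy": 0, "wz": 0, "claw": 0.6}, {"dx": 0, "dy": 0, "dz": 5, "wx": 0, "wy": 0, "wz": 0, "claw": 0.6}, {"dx": 0, "dy": 0, "dz": 7, "wx": 0, "wy": 0, "wz": 0, "claw": 0.6}, {"dx": 0, "dy": 0, "dz": 9, "wx": 0, "wy": 0, "wz": 0, "claw": 0.6}, {"dx": 0, "dy": 0, "dz": 11, "wx": 0, "wy": 0, "wz": 0, "claw": 0.6}, {"dx": 0, "dy": 0, "dz": 13, "wx": 0, "wy": 0, "wz": 0, "claw": 0.6}, {"dx": 0, "dy": 0, "dz": 14, "wx": 0, "wy": 0, "wz": 0, "claw": 0.6}, {"dx": 0, "dy": 0, "dz": 14, "wx": 0, "wy": 0, "wz": 0, "claw": 0.6}, {"dx": 0, "dy": 0, "dz": 14, "wx": 0, "wy": 0, "wz": 0, "claw": 0.6}]'

```text
time: 5.35
tool_pos: [0.5152, 0.2455, 0.05]
ee_rot: [-1.697, 2.644, -0.0]
wrist_force: [-0.5, 0.1, 0.3]
width: 0.0512
```

```bash
python3 - <<'E'
from h import *
import cv2
from workcell import capture,manip
print(manip.pinch_z)
for n in("side",):
    im=capture(n); cv2.imwrite(f"pics/{n}4.png",cv2.resize(im[220:340,210:340,::-1],None,fx=5,fy=5))
st()
E
```

```text
0.0187
t 5.4 p [0.5153 0.2455 0.0501] ang -2.000232047656454 z [ 0.0002  0.0001 -1.    ] F [ 0.9124 -0.4758  0.5176] T [ 0.0063 -0.0229  0.0168] w 0.05107707169656792 j [0.233  0.3008 1.7308 0.     1.1097 2.2333]
```

View pics/side4.png

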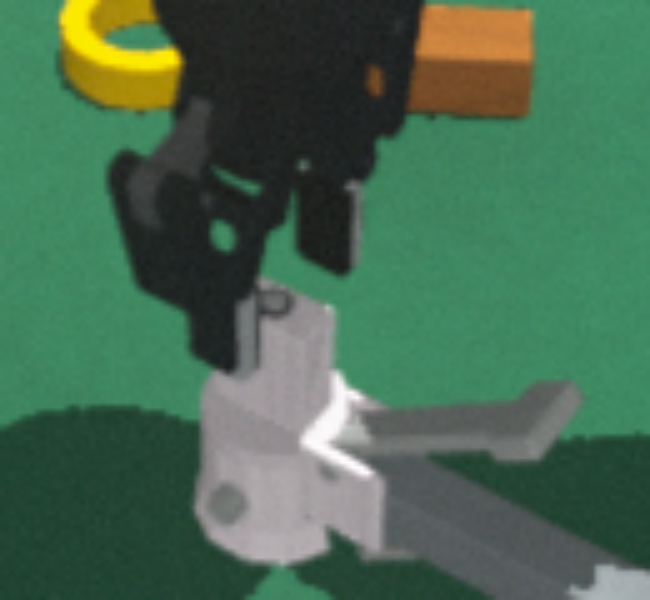

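Call:
drive_tool --motion '[{"dx": 0, "dy": 0, "dz": 1, "wx": 0, "wy": 0, "wz": 0, "claw": 0.6}, {"dx": 0, "dy": 0, "dz": 3, "wx": 0, "wy": 0, "wz": 0, "claw": 0.6}, {"dx": 0, "dy": 0, "dz": 5, "wx": 0, "wy": 0, "wz": 0, "claw": 0.6}, {"dx": 0, "dy": 0, "dz": 7, "wx": 0, "wy": 0, "wz": 0, "claw": 0.6}, {"dx": 0, "dy": 0, "dz": 9, "wx": 0, "wy": 0, "wz": 0, "claw": 0.6}, {"dx": 0, "dy": 0, "dz": 11, "wx": 0, "wy": 0, "wz": 0, "claw": 0.6}, {"dx": 0, "dy": 0, "dz": 13, "wx": 0, "wy": 0, "wz": 0, "claw": 0.6}, {"dx": 0, "dy": 0, "dz": 14, "wx": 0, "wy": 0, "wz": 0, "claw": 0.6}, {"dx": 0, "dy": 0, "dz": 14, "wx": 0, "wy": 0, "wz": 0, "claw": 0.6}, {"dx": 0, "dy": 0, "dz": 14, "wx": 0, "wy": 0, "wz": 0, "claw": 0.6}]'

```text
time: 6.4
tool_pos: [0.5152, 0.2455, 0.0361]
ee_rot: [-1.697, 2.644, -0.0]
wrist_force: [0.8, 0.5, 0.6]
width: 0.0508
```

```bash
python3 - <<'E'
from h import *
import cv2
from workcell import capture,manip
for n in("side",):
    im=capture(n); cv2.imwrite(f"pics/{n}5.png",cv2.resize(im[220:340,210:340,::-1],None,fx=5,fy=5))
st()
E
```

```text
t 6.45 p [0.5153 0.2455 0.0361] ang -2.0001908222686673 z [ 0.0003  0.0001 -1.    ] F [ 0.1753  0.3681 -0.1502] T [ 0.0089 -0.0013  0.0012] w 0.05139983642025918 j [ 0.233   0.3209  1.7371 -0.      1.0833  2.2332]
```

View pics/side5.png

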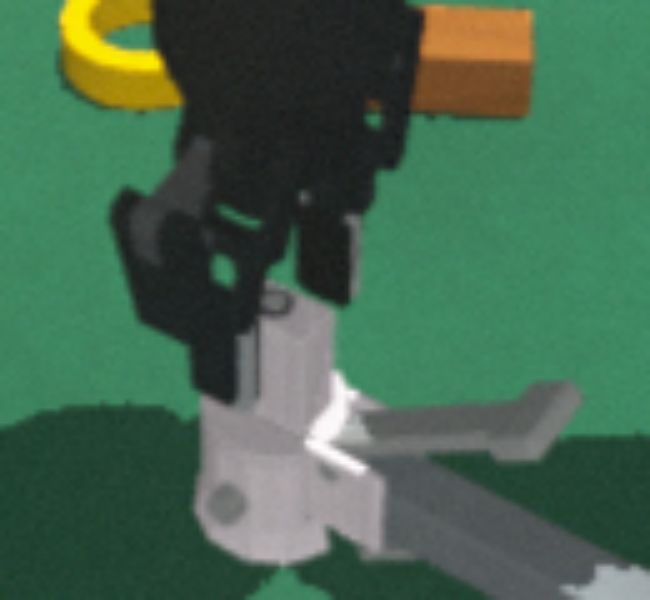

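Call:
drive_tool --motion '[{"dx": 0, "dy": 0, "dz": 1, "wx": 0, "wy": 0, "wz": 0, "claw": 0.6}, {"dx": 0, "dy": 0, "dz": 3, "wx": 0, "wy": 0, "wz": 0, "claw": 0.6}, {"dx": 0, "dy": 0, "dz": 5, "wx": 0, "wy": 0, "wz": 0, "claw": 0.6}, {"dx": 0, "dy": 0, "dz": 5, "wx": 0, "wy": 0, "wz": 0, "claw": 0.4}, {"dx": 0, "dy": 0, "dz": 5, "wx": 0, "wy": 0, "wz": 0, "claw": 0.3}, {"dx": 0, "dy": 0, "dz": 5, "wx": 0, "wy": 0, "wz": 0, "claw": 0.2}, {"dx": 0, "dy": 0, "dz": 5, "wx": 0, "wy": 0, "wz": 0, "claw": 0}, {"dx": 0, "dy": 0, "dz": 5, "wx": 0, "wy": 0, "wz": 0, "claw": 0}, {"dx": 0, "dy": 0, "dz": 5, "wx": 0, "wy": 0, "wz": 0, "claw": 0}, {"dx": 0, "dy": 0, "dz": 5, "wx": 0, "wy": 0, "wz": 0, "claw": 0}]'

```text
time: 7.45
tool_pos: [0.5153, 0.2456, 0.0312]
ee_rot: [-1.697, 2.643, -0.0]
wrist_force: [0.2, 0.9, 0.3]
width: 0.019
```

```bash
python3 - <<'E'
from h import *
import cv2
from workcell import capture,manip
for n in("side",):
    im=capture(n); cv2.imwrite(f"pics/{n}6.png",cv2.resize(im[220:380,210:370,::-1],None,fx=4,fy=3.7))
st()
E
```

```text
t 7.5 p [0.5153 0.2456 0.0312] ang -2.0001789452780496 z [ 0.0004  0.0002 -1.    ] F [-0.1224  0.934   0.7495] T [0.0727 0.0094 0.0296] w 0.01866026238911542 j [0.2331 0.3283 1.7391 0.0001 1.0738 2.2332]
```

View pics/side6.png

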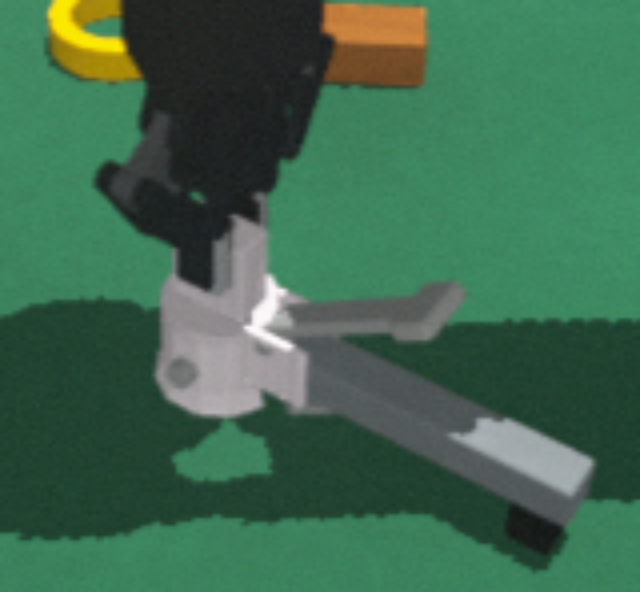

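Call:
drive_tool --motion '[{"dx": 0, "dy": 0, "dz": -3, "wx": 0, "wy": 0, "wz": 0, "claw": 0}, {"dx": 0, "dy": 0, "dz": -12, "wx": 0, "wy": 0, "wz": 0, "claw": 0}, {"dx": 0, "dy": 0, "dz": -28, "wx": 0, "wy": 0, "wz": 0, "claw": 0}, {"dx": 0, "dy": 0, "dz": -48, "wx": 0, "wy": 0, "wz": 0, "claw": 0}, {"dx": 0, "dy": 0, "dz": -68, "wx": 0, "wy": 0, "wz": 0, "claw": 0}, {"dx": 0, "dy": 0, "dz": -88, "wx": 0, "wy": 0, "wz": 0, "claw": 0}, {"dx": 0, "dy": 0, "dz": -108, "wx": 0, "wy": 0, "wz": 0, "claw": 0}, {"dx": 0, "dy": 0, "dz": -128, "wx": 0, "wy": 0, "wz": 0, "claw": 0}, {"dx": 0, "dy": 0, "dz": -142, "wx": 0, "wy": 0, "wz": 0, "claw": 0}, {"dx": 0, "dy": 0, "dz": -150, "wx": 0, "wy": 0, "wz": 0, "claw": 0}]'

```text
time: 8.5
tool_pos: [0.5155, 0.2456, 0.1823]
ee_rot: [-1.696, 2.643, -0.001]
wrist_force: [0.8, 0.6, -5.5]
width: 0.0186
```

```bash
python3 - <<'E'
from h import *
import cv2
from workcell import capture,manip
for n in("side",):
    im=capture(n); cv2.imwrite(f"pics/{n}7.png",im[:,:,::-1])
st()
print(rel([.5446,-.2494,.185],.294-np.pi/2))
E
```

```text
t 8.55 p [0.5159 0.2457 0.1832] ang -2.0001717598475635 z [ 0.0025  0.0005 -1.    ] F [ 1.5406  0.8109 -4.0543] T [ 0.0474 -0.2747 -0.0057] w 0.018891274580668287 j [ 0.2331  0.1552  1.6223 -0.0001  1.3615  2.2332]
(array([ 438.211 , -232.164 ,   -2.0393]), array([-0.0181,  0.0052, -5.1808]))
```

View pics/side7.png

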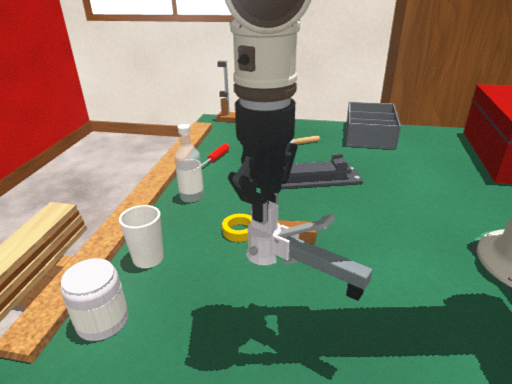

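Call:
drive_tool --motion '[{"dx": 6, "dy": -3, "dz": 0, "wx": 0, "wy": 0, "wz": -0.1, "claw": 0}, {"dx": 20, "dy": -10, "dz": 0, "wx": 0, "wy": 0, "wz": -0.3, "claw": 0}, {"dx": 42, "dy": -22, "dz": 0, "wx": 0, "wy": 0, "wz": -0.5, "claw": 0}, {"dx": 70, "dy": -37, "dz": 0, "wx": 0, "wy": 0, "wz": -0.8, "claw": 0}, {"dx": 100, "dy": -53, "dz": 0, "wx": 0, "wy": 0, "wz": -1.2, "claw": 0}, {"dx": 132, "dy": -70, "dz": 0, "wx": 0, "wy": 0, "wz": -1.6, "claw": 0}, {"dx": 164, "dy": -87, "dz": 0, "wx": 0, "wy": 0, "wz": -2.0, "claw": 0}, {"dx": 196, "dy": -104, "dz": 0, "wx": 0, "wy": 0, "wz": -2.4, "claw": 0}, {"dx": 226, "dy": -120, "dz": 0, "wx": 0, "wy": 0, "wz": -2.8, "claw": 0}, {"dx": 254, "dy": -135, "dz": 0, "wx": 0, "wy": 0, "wz": -3.1, "claw": 0}]'

```text
time: 9.55
tool_pos: [0.5309, -0.0434, 0.1794]
ee_rot: [2.226, -2.215, -0.004]
wrist_force: [-0.4, 1.1, -5.5]
width: 0.0187
```

```bash
python3 - <<'E'
from h import *
st()
print(rel([.5446,-.2494,.185],.294-np.pi/2))
E
```

```text
t 9.55 p [ 0.5309 -0.0434  0.1794] ang -1.5654449720120054 z [-0.0026  0.0007 -1.    ] F [-0.4447  1.0872 -5.4716] T [-0.0015 -0.2082 -0.0031] w 0.01873438803965137 j [-0.3084  0.0626  1.7302 -0.0001  1.3514  1.257 ]
(array([206.1107, -12.5337,  -5.7793]), array([ 0.0176,  0.008 , -2.0673]))
```

Call:
drive_tool --motion '[{"dx": 26, "dy": -1, "dz": 0, "wx": 0, "wy": 0, "wz": -0.3, "claw": 0}, {"dx": 52, "dy": -3, "dz": 0, "wx": 0, "wy": 0, "wz": -0.6, "claw": 0}, {"dx": 78, "dy": -5, "dz": 0, "wx": 0, "wy": 0, "wz": -0.9, "claw": 0}, {"dx": 104, "dy": -6, "dz": 0, "wx": 0, "wy": 0, "wz": -1.2, "claw": 0}, {"dx": 128, "dy": -8, "dz": 0, "wx": 0, "wy": 0, "wz": -1.4, "claw": 0}, {"dx": 150, "dy": -9, "dz": 0, "wx": 0, "wy": 0, "wz": -1.6, "claw": 0}, {"dx": 170, "dy": -10, "dz": 0, "wx": 0, "wy": 0, "wz": -1.8, "claw": 0}, {"dx": 186, "dy": -11, "dz": 0, "wx": 0, "wy": 0, "wz": -1.95, "claw": 0}, {"dx": 196, "dy": -12, "dz": 0, "wx": 0, "wy": 0, "wz": -2.05, "claw": 0}, {"dx": 200, "dy": -12, "dz": 0, "wx": 0, "wy": 0, "wz": -2.07, "claw": 0}]'

```text
time: 10.55
tool_pos: [0.5441, -0.2422, 0.1798]
ee_rot: [-2.521, 1.875, 0.003]
wrist_force: [-0.3, 0.2, -5.0]
width: 0.0195
```

```bash
python3 - <<'E'
from h import *
import cv2
from workcell import capture,manip
for n in("side","top"):
    im=capture(n); cv2.imwrite(f"pics/{n}8.png",im[:,:,::-1])
    x,y=(220,60) if n=="side" else (300,150)
    cv2.imwrite(f"pics/{n}8c.png",cv2.resize(im[y:y+140,x:x+180,::-1],None,fx=4,fy=4,interpolation=cv2.INTER_CUBIC))
st()
print(rel([.5446,-.2494,.185],.294-np.pi/2))
E
```

```text
t 10.65 p [ 0.5444 -0.2415  0.1803] ang -1.2788575955437111 z [-0.0011  0.001  -1.    ] F [-0.6005  0.8519 -5.7919] T [ 0.055  -0.1743  0.0202] w 0.018942675081940856 j [-0.6204  0.2222  1.5513  0.0002  1.3695  0.6585]
(array([ 7.6197,  2.092 , -4.7346]), array([ 0.0051,  0.0093, -0.0148]))
```

View pics/side8c.png

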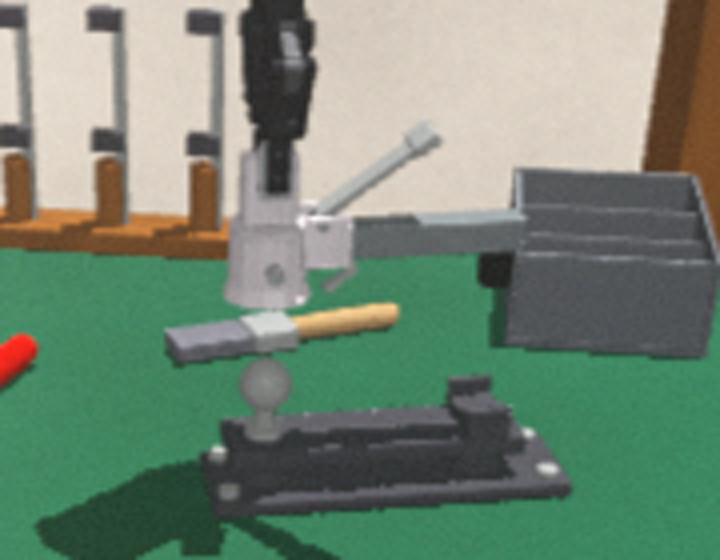

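View pics/top8c.png

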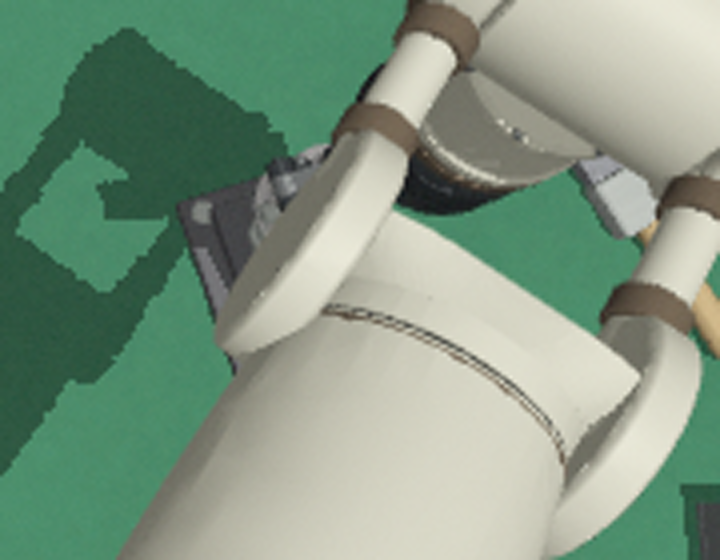

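```bash
python3 - <<'E'
from h import *
c=lambda u:(u-[220,60])*4
S=np.array([.5444,-.2415,.1751]); yaw=-1.2788+np.pi/2
def L(p,S=S,pitch=0):
    return S+(R.from_euler("z",yaw)*R.from_euler("y",pitch)).apply(np.array(p)/1000)
for pt in(0,.03,-.03):
  print(pt)
  for nm,p in dict(rim=(0,0,-26),rimR=(0,30,-26),rimtail=(-30,0,-26),rimfront=(30,0,-26),lugtop=(0,0,68),foot=(-150,0,-26),footB=(-159,9,-26),footF=(-141,9,-26),thumb=(-88,0,82)).items(): print(nm,c(proj("side",L(p,pitch=pt))))
B=np.array([.5446,-.2494,.0803])
print("ball",c(proj("side",B)), "rest",c(proj("side",B+R.from_euler("z",.294).apply([-.15,0,-.0275]))))
E
```

```text
0
rim [267.4134 292.5762]
rimR [275.178  310.9258]
rimtail [312.9949 290.0771]
rimfront [221.6537 295.0849]
lugtop [271.3311 150.5719]
foot [493.5603 280.1777]
footB [511.0286 284.6972]
footF [483.9586 286.1878]
thumb [412.9563 121.4295]
0.03
rim [268.601  292.4943]
rimR [276.3954 310.841 ]
rimtail [314.2151 288.7041]
rimfront [222.8514 296.2957]
lugtop [268.0662 150.7796]
foot [495.3274 273.655 ]
footB [512.8866 277.7508]
footF [485.6829 280.0162]
thumb [409.2847 117.4329]
-0.03
rim [266.2265 292.6244]
rimR [273.9614 310.9764]
rimtail [311.7363 291.4178]
rimfront [220.4965 293.8369]
lugtop [274.5925 150.4613]
foot [491.6036 286.6486]
footB [508.969  291.5885]
footF [482.0546 292.31  ]
thumb [416.4812 125.5377]
ball [265.9912 382.9443] rest [479.1013 406.0522]
```

Call:
drive_tool --motion '[{"dx": 2, "dy": 1, "dz": 0, "wx": 0, "wy": 0, "wz": 0, "claw": 0}, {"dx": 4, "dy": 2, "dz": 3, "wx": 0, "wy": 0, "wz": 0, "claw": 0}, {"dx": 6, "dy": 2, "dz": 8, "wx": 0, "wy": 0, "wz": 0, "claw": 0}, {"dx": 7.5, "dy": 2, "dz": 15, "wx": 0, "wy": 0, "wz": 0, "claw": 0}, {"dx": 7.5, "dy": 2, "dz": 22, "wx": 0, "wy": 0, "wz": 0, "claw": 0}, {"dx": 7.5, "dy": 2, "dz": 29, "wx": 0, "wy": 0, "wz": 0, "claw": 0}, {"dx": 7.5, "dy": 2, "dz": 35, "wx": 0, "wy": 0, "wz": 0, "claw": 0}, {"dx": 7.5, "dy": 2, "dz": 39, "wx": 0, "wy": 0, "wz": 0, "claw": 0}, {"dx": 7.5, "dy": 2, "dz": 41, "wx": 0, "wy": 0, "wz": 0, "claw": 0}, {"dx": 7.5, "dy": 2, "dz": 41, "wx": 0, "wy": 0, "wz": 0, "claw": 0}]'

```text
time: 11.65
tool_pos: [0.545, -0.2492, 0.1397]
ee_rot: [-2.521, 1.874, 0.001]
wrist_force: [0.5, -0.1, -4.4]
width: 0.0189
```

```bash
python3 - <<'E'
from h import *
import cv2
from workcell import capture,manip
for n in("side","top"):
    im=capture(n)
    x,y=(260,90) if n=="side" else (320,160)
    cv2.imwrite(f"pics/{n}9c.png",cv2.resize(im[y:y+110,x:x+110,::-1],None,fx=5,fy=5,interpolation=cv2.INTER_CUBIC))
st()
s=observe()["tool_pos"]; d,w=rel([.5446,-.2494,.137],.294-np.pi/2);print(d,w)
c=lambda u:(u-[260,90])*5
S=s-[0,0,.0052]
print("rim",c(proj("side",S-[0,0,.026])),"ball",c(proj("side",[.5446,-.2494,.0803])))
c=lambda u:(u-[320,160])*5
print("rim",c(proj("top",S-[0,0,.026])),"ball",c(proj("top",[.5446,-.2494,.0803])))
E
```

```text
t 11.75 p [ 0.5453 -0.2495  0.1403] ang -1.2783556654647836 z [ 0.0005 -0.0003 -1.    ] F [ 0.458   0.3114 -5.0004] T [ 0.0074 -0.1561 -0.0038] w 0.01882514623167751 j [-0.6304  0.2646  1.5819  0.      1.2944  0.6479]
[-0.3001  0.6476  3.326 ] [-0.0028 -0.0034 -0.0112]
rim [132.5654 279.7327] ball [132.489  328.6804]
rim [273.866  219.3533] ball [256.9676 230.5122]
```

View pics/side9c.png

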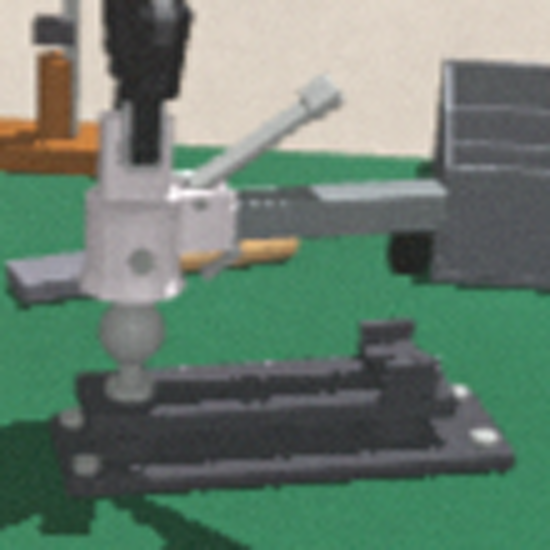

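View pics/top9c.png

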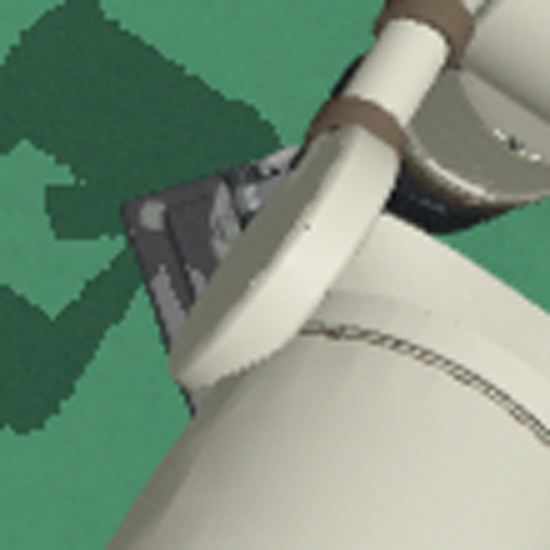

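Call:
drive_tool --motion '[{"dx": 0, "dy": 0.6, "dz": 1, "wx": 0, "wy": 0, "wz": 0, "claw": 0}, {"dx": 0, "dy": 0.6, "dz": 3, "wx": 0, "wy": 0, "wz": 0, "claw": 0}, {"dx": 0, "dy": 0.6, "dz": 6, "wx": 0, "wy": 0, "wz": 0, "claw": 0}, {"dx": 0, "dy": 0.6, "dz": 9, "wx": 0, "wy": 0, "wz": 0, "claw": 0}, {"dx": 0, "dy": 0.6, "dz": 12, "wx": 0, "wy": 0, "wz": 0, "claw": 0}, {"dx": 0, "dy": 0.6, "dz": 15, "wx": 0, "wy": 0, "wz": 0, "claw": 0}, {"dx": 0, "dy": 0.6, "dz": 18, "wx": 0, "wy": 0, "wz": 0, "claw": 0}, {"dx": 0, "dy": 0.6, "dz": 20, "wx": 0, "wy": 0, "wz": 0, "claw": 0}, {"dx": 0, "dy": 0.6, "dz": 21, "wx": 0, "wy": 0, "wz": 0, "claw": 0}, {"dx": 0, "dy": 0.6, "dz": 21, "wx": 0, "wy": 0, "wz": 0, "claw": 0}]'

```text
time: 12.75
tool_pos: [0.5445, -0.2495, 0.1188]
ee_rot: [-2.521, 1.874, 0.0]
wrist_force: [0.2, 0.7, -4.7]
width: 0.019
```

```bash
python3 - <<'E'
from h import *
st()
E
```

```text
t 12.75 p [ 0.5445 -0.2495  0.1188] ang -1.2783141279397807 z [-0.0002  0.0002 -1.    ] F [ 0.2295  0.731  -4.6801] T [ 0.0894 -0.1555  0.036 ] w 0.0190433275536681 j [-0.6312  0.2846  1.6022  0.      1.255   0.6471]
```

Call:
drive_tool --motion '[{"dx": 0, "dy": 0, "dz": 1, "wx": 0, "wy": 0, "wz": 0, "claw": 0}, {"dx": 0, "dy": 0, "dz": 2.5, "wx": 0, "wy": 0, "wz": 0, "claw": 0}, {"dx": 0, "dy": 0, "dz": 4.5, "wx": 0, "wy": 0, "wz": 0, "claw": 0}, {"dx": 0, "dy": 0, "dz": 6.5, "wx": 0, "wy": 0, "wz": 0, "claw": 0}, {"dx": 0, "dy": 0, "dz": 8.5, "wx": 0, "wy": 0, "wz": 0, "claw": 0}, {"dx": 0, "dy": 0, "dz": 10.5, "wx": 0, "wy": 0, "wz": 0, "claw": 0}, {"dx": 0, "dy": 0, "dz": 12.5, "wx": 0, "wy": 0, "wz": 0, "claw": 0}, {"dx": 0, "dy": 0, "dz": 14, "wx": 0, "wy": 0, "wz": 0, "claw": 0}, {"dx": 0, "dy": 0, "dz": 15, "wx": 0, "wy": 0, "wz": 0, "claw": 0}, {"dx": 0, "dy": 0, "dz": 15, "wx": 0, "wy": 0, "wz": 0, "claw": 0}]'

```text
time: 13.75
tool_pos: [0.5444, -0.2495, 0.1038]
ee_rot: [2.521, -1.874, -0.001]
wrist_force: [-0.6, -0.2, -5.5]
width: 0.0188
```

```bash
python3 - <<'E'
from h import *
st()
E
```

```text
t 13.75 p [ 0.5444 -0.2495  0.1038] ang -1.278285140030662 z [-0.0003  0.0002 -1.    ] F [-0.6474 -0.1819 -5.5226] T [ 0.0989 -0.1431  0.0824] w 0.018765611854146026 j [-0.6312  0.3007  1.6139 -0.      1.2273  0.6471]
```

Socket 18 mm above the estimated home; no side force. Go on more slowly.

Call:
drive_tool --motion '[{"dx": 0, "dy": 0, "dz": 1, "wx": 0, "wy": 0, "wz": 0, "claw": 0}, {"dx": 0, "dy": 0, "dz": 2, "wx": 0, "wy": 0, "wz": 0, "claw": 0}, {"dx": 0, "dy": 0, "dz": 3, "wx": 0, "wy": 0, "wz": 0, "claw": 0}, {"dx": 0, "dy": 0, "dz": 4, "wx": 0, "wy": 0, "wz": 0, "claw": 0}, {"dx": 0, "dy": 0, "dz": 5, "wx": 0, "wy": 0, "wz": 0, "claw": 0}, {"dx": 0, "dy": 0, "dz": 6, "wx": 0, "wy": 0, "wz": 0, "claw": 0}, {"dx": 0, "dy": 0, "dz": 7, "wx": 0, "wy": 0, "wz": 0, "claw": 0}, {"dx": 0, "dy": 0, "dz": 8, "wx": 0, "wy": 0, "wz": 0, "claw": 0}, {"dx": 0, "dy": 0, "dz": 8.5, "wx": 0, "wy": 0, "wz": 0, "claw": 0}, {"dx": 0, "dy": 0, "dz": 8.5, "wx": 0, "wy": 0, "wz": 0, "claw": 0}]'

```text
time: 14.75
tool_pos: [0.5445, -0.2495, 0.0954]
ee_rot: [-2.521, 1.874, 0.0]
wrist_force: [-0.0, -0.7, -5.2]
width: 0.0187
```

```bash
python3 - <<'E'
from h import *
st()
E
```

```text
t 14.75 p [ 0.5445 -0.2495  0.0954] ang -1.2783112593328165 z [-0.0002  0.0001 -1.    ] F [-0.0037 -0.6847 -5.242 ] T [ 0.0309 -0.177  -0.0121] w 0.0187377523984583 j [-0.6312  0.3102  1.62    0.      1.2116  0.6471]
```

Call:
drive_tool --motion '[{"dx": 0, "dy": 0, "dz": 0.5, "wx": 0, "wy": 0, "wz": 0, "claw": 0}, {"dx": 0, "dy": 0, "dz": 1, "wx": 0, "wy": 0, "wz": 0, "claw": 0}, {"dx": 0, "dy": 0, "dz": 1.5, "wx": 0, "wy": 0, "wz": 0, "claw": 0}, {"dx": 0, "dy": 0, "dz": 2, "wx": 0, "wy": 0, "wz": 0, "claw": 0}, {"dx": 0, "dy": 0, "dz": 2.5, "wx": 0, "wy": 0, "wz": 0, "claw": 0}, {"dx": 0, "dy": 0, "dz": 3, "wx": 0, "wy": 0, "wz": 0, "claw": 0}, {"dx": 0, "dy": 0, "dz": 3, "wx": 0, "wy": 0, "wz": 0, "claw": 0}, {"dx": 0, "dy": 0, "dz": 3, "wx": 0, "wy": 0, "wz": 0, "claw": 0}, {"dx": 0, "dy": 0, "dz": 3, "wx": 0, "wy": 0, "wz": 0, "claw": 0}, {"dx": 0, "dy": 0, "dz": 3, "wx": 0, "wy": 0, "wz": 0, "claw": 0}]'

```text
time: 15.75
tool_pos: [0.5445, -0.2496, 0.0925]
ee_rot: [-2.521, 1.874, -0.0]
wrist_force: [0.5, 0.2, -5.5]
width: 0.0191
```

```bash
python3 - <<'E'
from h import *
st()
E
```

```text
t 15.75 p [ 0.5445 -0.2496  0.0925] ang -1.278316143240655 z [ 0.0001 -0.     -1.    ] F [ 0.458   0.2498 -5.4516] T [ 0.0178 -0.1245 -0.0471] w 0.019074737275392422 j [-0.6312  0.3135  1.622   0.      1.2061  0.6471]
```

Call:
drive_tool --motion '[{"dx": 0, "dy": 0, "dz": 0.4, "wx": 0, "wy": 0, "wz": 0, "claw": 0}, {"dx": 0, "dy": 0, "dz": 0.8, "wx": 0, "wy": 0, "wz": 0, "claw": 0}, {"dx": 0, "dy": 0, "dz": 1.2, "wx": 0, "wy": 0, "wz": 0, "claw": 0}, {"dx": 0, "dy": 0, "dz": 1.6, "wx": 0, "wy": 0, "wz": 0, "claw": 0}, {"dx": 0, "dy": 0, "dz": 2, "wx": 0, "wy": 0, "wz": 0, "claw": 0}, {"dx": 0, "dy": 0, "dz": 2, "wx": 0, "wy": 0, "wz": 0, "claw": 0}, {"dx": 0, "dy": 0, "dz": 2, "wx": 0, "wy": 0, "wz": 0, "claw": 0}, {"dx": 0, "dy": 0, "dz": 2, "wx": 0, "wy": 0, "wz": 0, "claw": 0}, {"dx": 0, "dy": 0, "dz": 2, "wx": 0, "wy": 0, "wz": 0, "claw": 0}, {"dx": 0, "dy": 0, "dz": 2, "wx": 0, "wy": 0, "wz": 0, "claw": 0}]'

```text
time: 16.75
tool_pos: [0.5446, -0.2495, 0.0905]
ee_rot: [-2.521, 1.874, -0.0]
wrist_force: [-0.5, 0.2, -3.4]
width: 0.0188
```

```bash
python3 - <<'E'
from h import *
st()
E
```

```text
t 16.75 p [ 0.5446 -0.2495  0.0905] ang -1.278303689678407 z [ 0.0001  0.     -1.    ] F [-0.4955  0.1821 -3.4489] T [ 0.198  -0.0649  0.0147] w 0.01878079868459366 j [-0.6312  0.3158  1.6234  0.0001  1.2025  0.6471]
```

Call:
drive_tool --motion '[{"dx": 0, "dy": 0, "dz": 0.3, "wx": 0, "wy": 0, "wz": 0, "claw": 0}, {"dx": 0, "dy": 0, "dz": 0.6, "wx": 0, "wy": 0, "wz": 0, "claw": 0}, {"dx": 0, "dy": 0, "dz": 1, "wx": 0, "wy": 0, "wz": 0, "claw": 0}, {"dx": 0, "dy": 0, "dz": 1, "wx": 0, "wy": 0, "wz": 0, "claw": 0}, {"dx": 0, "dy": 0, "dz": 1, "wx": 0, "wy": 0, "wz": 0, "claw": 0}, {"dx": 0, "dy": 0, "dz": 1, "wx": 0, "wy": 0, "wz": 0, "claw": 0}, {"dx": 0, "dy": 0, "dz": 1, "wx": 0, "wy": 0, "wz": 0, "claw": 0}, {"dx": 0, "dy": 0, "dz": 1, "wx": 0, "wy": 0, "wz": 0, "claw": 0}, {"dx": 0, "dy": 0, "dz": 1, "wx": 0, "wy": 0, "wz": 0, "claw": 0}, {"dx": 0, "dy": 0, "dz": 1, "wx": 0, "wy": 0, "wz": 0, "claw": 0}]'

```text
time: 17.75
tool_pos: [0.5446, -0.2495, 0.0896]
ee_rot: [-2.521, 1.874, -0.0]
wrist_force: [-0.8, 1.5, -0.0]
width: 0.0189
```

```bash
python3 - <<'E'
from h import *
st()
E
```

```text
t 17.75 p [ 0.5446 -0.2495  0.0896] ang -1.2783247302629936 z [ 0.0002 -0.     -1.    ] F [-0.8354  1.4969 -0.0363] T [ 0.3812 -0.0004  0.0109] w 0.018927114696011268 j [-0.6312  0.3169  1.6239  0.0001  1.2006  0.6471]
```

Call:
drive_tool --motion '[{"dx": -0.2, "dy": 0, "dz": 0.3, "wx": 0, "wy": 0, "wz": 0, "claw": 0}, {"dx": -0.4, "dy": 0, "dz": 0.6, "wx": 0, "wy": 0, "wz": 0, "claw": 0}, {"dx": -0.4, "dy": 0, "dz": 1, "wx": 0, "wy": 0, "wz": 0, "claw": 0}, {"dx": -0.4, "dy": 0, "dz": 1, "wx": 0, "wy": 0, "wz": 0, "claw": 0}, {"dx": -0.4, "dy": 0, "dz": 1, "wx": 0, "wy": 0, "wz": 0, "claw": 0}, {"dx": -0.4, "dy": 0, "dz": 1, "wx": 0, "wy": 0, "wz": 0, "claw": 0}, {"dx": -0.4, "dy": 0, "dz": 1, "wx": 0, "wy": 0, "wz": 0, "claw": 0}, {"dx": -0.4, "dy": 0, "dz": 1, "wx": 0, "wy": 0, "wz": 0, "claw": 0}, {"dx": -0.4, "dy": 0, "dz": 1, "wx": 0, "wy": 0, "wz": 0, "claw": 0}, {"dx": -0.4, "dy": 0, "dz": 1, "wx": 0, "wy": 0, "wz": 0, "claw": 0}]'

```text
time: 18.75
tool_pos: [0.5446, -0.2494, 0.0887]
ee_rot: [2.521, -1.874, 0.001]
wrist_force: [-0.4, -1.0, 2.5]
width: 0.0192
```

```bash
python3 - <<'E'
from h import *
st()
E
```

```text
t 18.75 p [ 0.5446 -0.2494  0.0887] ang -1.278325473751218 z [ 0.0005 -0.0005 -1.    ] F [-0.4088 -0.9918  2.4652] T [-0.0269 -0.1197 -0.0162] w 0.01917238903612135 j [-0.6309  0.3174  1.6252 -0.0001  1.1983  0.6475]
```

Call:
drive_tool --motion '[{"dx": 0.1, "dy": 0, "dz": 0.3, "wx": 0, "wy": 0, "wz": 0, "claw": 0}, {"dx": 0.1, "dy": 0, "dz": 0.6, "wx": 0, "wy": 0, "wz": 0, "claw": 0}, {"dx": 0.1, "dy": 0, "dz": 0.8, "wx": 0, "wy": 0, "wz": 0, "claw": 0}, {"dx": 0.1, "dy": 0, "dz": 1, "wx": 0, "wy": 0, "wz": 0, "claw": 0}, {"dx": 0.1, "dy": 0, "dz": 1.2, "wx": 0, "wy": 0, "wz": 0, "claw": 0}, {"dx": 0.1, "dy": 0, "dz": 1.2, "wx": 0, "wy": 0, "wz": 0, "claw": 0}, {"dx": 0.1, "dy": 0, "dz": 1.2, "wx": 0, "wy": 0, "wz": 0, "claw": 0}, {"dx": 0.1, "dy": 0, "dz": 1.2, "wx": 0, "wy": 0, "wz": 0, "claw": 0}, {"dx": 0.1, "dy": 0, "dz": 1.2, "wx": 0, "wy": 0, "wz": 0, "claw": 0}, {"dx": 0.1, "dy": 0, "dz": 1.2, "wx": 0, "wy": 0, "wz": 0, "claw": 0}]'

```text
time: 19.75
tool_pos: [0.5446, -0.2494, 0.0876]
ee_rot: [-2.521, 1.874, -0.001]
wrist_force: [-0.3, -0.5, 5.9]
width: 0.0192
```

```bash
python3 - <<'E'
from h import *
st()
E
```

```text
t 19.75 p [ 0.5446 -0.2494  0.0876] ang -1.278322023720934 z [ 0.0005 -0.0003 -1.    ] F [-0.2883 -0.4991  5.9483] T [-0.0728 -0.1265 -0.0082] w 0.019238309961976778 j [-0.631   0.3188  1.6257  0.      1.1965  0.6474]
```

Call:
drive_tool --motion '[{"dx": 0, "dy": 0, "dz": 0.3, "wx": 0, "wy": 0, "wz": 0, "claw": 0}, {"dx": 0, "dy": 0, "dz": 0.6, "wx": 0, "wy": 0, "wz": 0, "claw": 0}, {"dx": 0, "dy": 0, "dz": 0.8, "wx": 0, "wy": 0, "wz": 0, "claw": 0}, {"dx": 0, "dy": 0, "dz": 1, "wx": 0, "wy": 0, "wz": 0, "claw": 0}, {"dx": 0, "dy": 0, "dz": 1, "wx": 0, "wy": 0, "wz": 0, "claw": 0}, {"dx": 0, "dy": 0, "dz": 1, "wx": 0, "wy": 0, "wz": 0, "claw": 0}, {"dx": 0, "dy": 0, "dz": 1, "wx": 0, "wy": 0, "wz": 0, "claw": 0}, {"dx": 0, "dy": 0, "dz": 1, "wx": 0, "wy": 0, "wz": 0, "claw": 0}, {"dx": 0, "dy": 0, "dz": 1, "wx": 0, "wy": 0, "wz": 0, "claw": 0}, {"dx": 0, "dy": 0, "dz": 1, "wx": 0, "wy": 0, "wz": 0, "claw": 0}]'

```text
time: 20.75
tool_pos: [0.5446, -0.2493, 0.0867]
ee_rot: [-2.521, 1.874, -0.001]
wrist_force: [-0.5, 0.7, 5.5]
width: 0.019
```

```bash
python3 - <<'E'
from h import *
st()
E
```

```text
t 20.75 p [ 0.5446 -0.2493  0.0867] ang -1.27834887797444 z [ 0.0004 -0.0003 -1.    ] F [-0.498   0.7315  5.4624] T [-0.0038 -0.1859  0.0063] w 0.01902350147628771 j [-0.6309  0.3199  1.6264  0.      1.1948  0.6475]
```

Call:
drive_tool --motion '[{"dx": 0, "dy": 0, "dz": 0.3, "wx": 0, "wy": 0, "wz": 0, "claw": 0}, {"dx": 0, "dy": 0, "dz": 0.6, "wx": 0, "wy": 0, "wz": 0, "claw": 0}, {"dx": 0, "dy": 0, "dz": 0.8, "wx": 0, "wy": 0, "wz": 0, "claw": 0}, {"dx": 0, "dy": 0, "dz": 1, "wx": 0, "wy": 0, "wz": 0, "claw": 0}, {"dx": 0, "dy": 0, "dz": 1, "wx": 0, "wy": 0, "wz": 0, "claw": 0}, {"dx": 0, "dy": 0, "dz": 1, "wx": 0, "wy": 0, "wz": 0, "claw": 0}, {"dx": 0, "dy": 0, "dz": 1, "wx": 0, "wy": 0, "wz": 0, "claw": 0}, {"dx": 0, "dy": 0, "dz": 1, "wx": 0, "wy": 0, "wz": 0, "claw": 0}, {"dx": 0, "dy": 0, "dz": 1, "wx": 0, "wy": 0, "wz": 0, "claw": 0}, {"dx": 0, "dy": 0, "dz": 1, "wx": 0, "wy": 0, "wz": 0, "claw": 0}]'

```text
time: 21.75
tool_pos: [0.5446, -0.2494, 0.0857]
ee_rot: [-2.521, 1.874, -0.001]
wrist_force: [-0.2, -0.3, 5.1]
width: 0.0189
```

```bash
python3 - <<'E'
from h import *
import cv2
from workcell import capture
im=capture("side");x,y=(260,110)
cv2.imwrite("pics/side10c.png",cv2.resize(im[y:y+100,x:x+110,::-1],None,fx=6,fy=6,interpolation=cv2.INTER_CUBIC))
st()
E
```

```text
t 21.8 p [ 0.5446 -0.2493  0.0857] ang -1.2783196734386424 z [ 0.0004 -0.0003 -1.    ] F [0.0722 0.1831 7.2428] T [-0.0263 -0.2408 -0.04  ] w 0.0190329679817171 j [-0.6309  0.3211  1.627   0.      1.193   0.6474]
```

View pics/side10c.png

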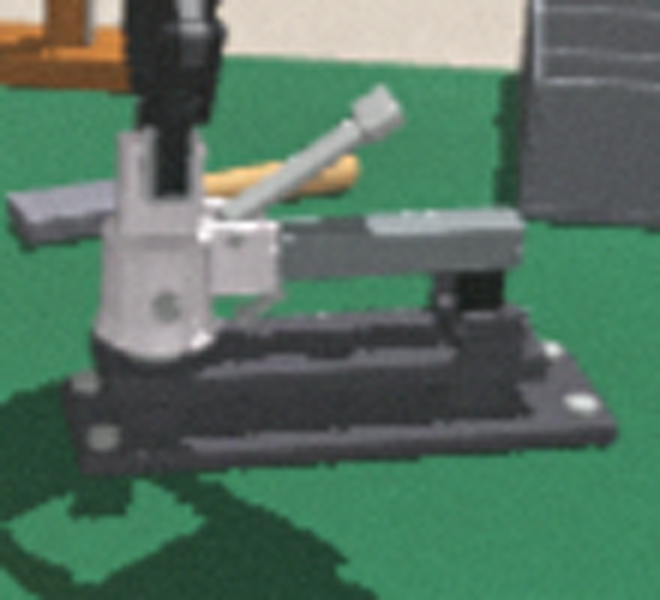

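Call:
drive_tool --motion '[{"dx": 0, "dy": 0, "dz": 0.3, "wx": 0, "wy": 0, "wz": 0, "claw": 0}, {"dx": 0, "dy": 0, "dz": 0.6, "wx": 0, "wy": 0, "wz": 0, "claw": 0}, {"dx": 0, "dy": 0, "dz": 0.8, "wx": 0, "wy": 0, "wz": 0, "claw": 0}, {"dx": 0, "dy": 0, "dz": 1, "wx": 0, "wy": 0, "wz": 0, "claw": 0}, {"dx": 0, "dy": 0, "dz": 1, "wx": 0, "wy": 0, "wz": 0, "claw": 0}, {"dx": 0, "dy": 0, "dz": 1, "wx": 0, "wy": 0, "wz": 0, "claw": 0}, {"dx": 0, "dy": 0, "dz": 1, "wx": 0, "wy": 0, "wz": 0, "claw": 0}, {"dx": 0, "dy": 0, "dz": 1, "wx": 0, "wy": 0, "wz": 0, "claw": 0}, {"dx": 0, "dy": 0, "dz": 1, "wx": 0, "wy": 0, "wz": 0, "claw": 0}, {"dx": 0, "dy": 0, "dz": 1, "wx": 0, "wy": 0, "wz": 0, "claw": 0}]'

```text
time: 22.8
tool_pos: [0.5447, -0.2494, 0.0856]
ee_rot: [2.521, -1.874, 0.001]
wrist_force: [-1.5, 1.5, 10.9]
width: 0.0193
```

```bash
python3 - <<'E'
from h import *
st()
E
```

```text
t 22.8 p [ 0.5447 -0.2494  0.0856] ang -1.2782221067331094 z [ 0.0004 -0.0004 -1.    ] F [-1.4948  1.5147 10.9454] T [ 0.1802  0.146  -0.0164] w 0.019310196139000178 j [-0.6308  0.3213  1.6269 -0.0001  1.1928  0.6474]
```

Call:
drive_tool --motion '[{"dx": 0, "dy": 0, "dz": -1, "wx": 0, "wy": 0, "wz": 0, "claw": 0}, {"dx": 0, "dy": 0, "dz": -2, "wx": 0, "wy": 0, "wz": 0, "claw": 0}, {"dx": 0, "dy": 0, "dz": -2, "wx": 0, "wy": 0, "wz": 0, "claw": 0.3}, {"dx": 0, "dy": 0, "dz": -2, "wx": 0, "wy": 0, "wz": 0, "claw": 0.4}, {"dx": 0, "dy": 0, "dz": -2, "wx": 0, "wy": 0, "wz": 0, "claw": 0.6}, {"dx": 0, "dy": 0, "dz": -2, "wx": 0, "wy": 0, "wz": 0, "claw": 0.6}, {"dx": 0, "dy": 0, "dz": -10, "wx": 0, "wy": 0, "wz": 0, "claw": 0.6}, {"dx": 0, "dy": 0, "dz": -25, "wx": 0, "wy": 0, "wz": 0, "claw": 0.6}, {"dx": 0, "dy": 0, "dz": -50, "wx": 0, "wy": 0, "wz": 0, "claw": 0.6}, {"dx": 0, "dy": 0, "dz": -80, "wx": 0, "wy": 0, "wz": 0, "claw": 0.6}]'

```text
time: 23.8
tool_pos: [0.5441, -0.249, 0.1657]
ee_rot: [-2.521, 1.874, 0.001]
wrist_force: [1.1, -0.4, -0.3]
width: 0.0513
```

```bash
python3 - <<'E'
from h import *
import cv2
from workcell import capture
im=capture("side");x,y=(260,110)
cv2.imwrite("pics/side11c.png",cv2.resize(im[y:y+100,x:x+110,::-1],None,fx=7,fy=6,interpolation=cv2.INTER_CUBIC))
st()
S=np.array([.5447,-.2494,.0804]); yaw=.294
L=lambda p:S+R.from_euler("z",yaw).apply(np.array(p)/1000)
c=lambda u:(u-[260,110])*[7,6]
for n,p in dict(roof=(0,0,18),lugtop=(0,0,68),pin15=(0,0,69.5),pin65=(0,0,74.5),foot=(-150,0,-26),thumb=(-88,0,82)).items(): print(n,L(p),c(proj("side",L(p))))
E
```

```text
t 23.85 p [ 0.5473 -0.2512  0.1728] ang -1.2781037010689784 z [ 0.0082 -0.006  -0.9999] F [ 3.0497 -1.4917  4.8843] T [-0.0844 -0.0936  0.0287] w 0.05090287882808253 j [-0.6307  0.2349  1.5514  0.      1.3451  0.6474]
roof [ 0.5447 -0.2494  0.0984] [186.419  237.8411]
lugtop [ 0.5447 -0.2494  0.1484] [189.8253 133.3155]
pin15 [ 0.5447 -0.2494  0.1499] [189.9302 130.0968]
pin65 [ 0.5447 -0.2494  0.1549] [190.281  119.3316]
foot [ 0.4011 -0.2929  0.0544] [558.5617 305.957 ]
thumb [ 0.4605 -0.2749  0.1624] [423.8914  92.1739]
```

View pics/side11c.png

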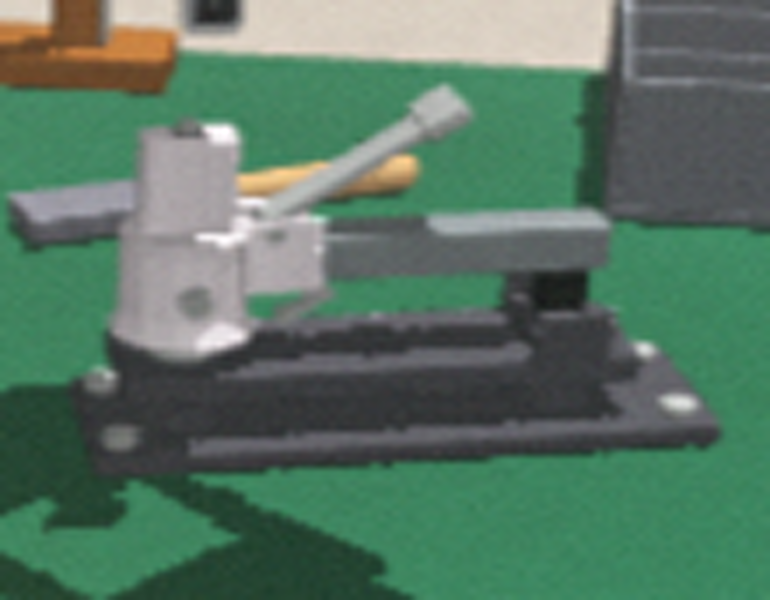

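```bash
python3 - <<'E'
from h import *
import cv2
from workcell import capture
im=capture("side");x,y=(272,122);cv2.imwrite("pics/side12.png",im[:,:,::-1])
cv2.imwrite("pics/side12c.png",cv2.resize(im[y:y+36,x:x+40,::-1],None,fx=16,fy=16,interpolation=cv2.INTER_CUBIC))
im=capture("top");x,y=(345,180)
cv2.imwrite("pics/top12c.png",cv2.resize(im[y:y+60,x:x+60,::-1],None,fx=9,fy=9,interpolation=cv2.INTER_CUBIC))
st()
S=np.array([.5447,-.2494,.0804]); yaw=.294
L=lambda p:S+R.from_euler("z",yaw).apply(np.array(p)/1000)
c=lambda u:(u-[272,122])*16
for n,p in dict(lugtop=(0,0,68),c1=(18,10,68),c2=(-18,10,68),c3=(18,-10,68),c4=(-18,-10,68),pin15=(0,0,69.5),pin65=(0,0,74.5)).items(): print(n,c(proj("side",L(p))),(proj("top",L(p))-[345,180])*9)
E
```

```text
t 23.95 p [ 0.5465 -0.2507  0.1687] ang -1.2783239202379741 z [ 0.006  -0.0044 -1.    ] F [ 0.1055 -0.7157 -0.534 ] T [-0.0045  0.0607 -0.0013] w 0.05133910520286412 j [-0.6309  0.238   1.556   0.      1.3402  0.6474]
lugtop [241.8864 163.5081] [311.8752 191.6527]
c1 [142.3093 193.3968] [249.1728 135.281 ]
c2 [361.7365 181.1669] [298.8914 271.8011]
c3 [123.7023 146.0948] [324.7575 112.1311]
c4 [339.6123 134.175 ] [374.9501 248.3594]
pin15 [242.1261 154.9247] [313.6375 190.636 ]
pin65 [242.928  126.2177] [319.5537 187.2225]
```

View pics/side12c.png

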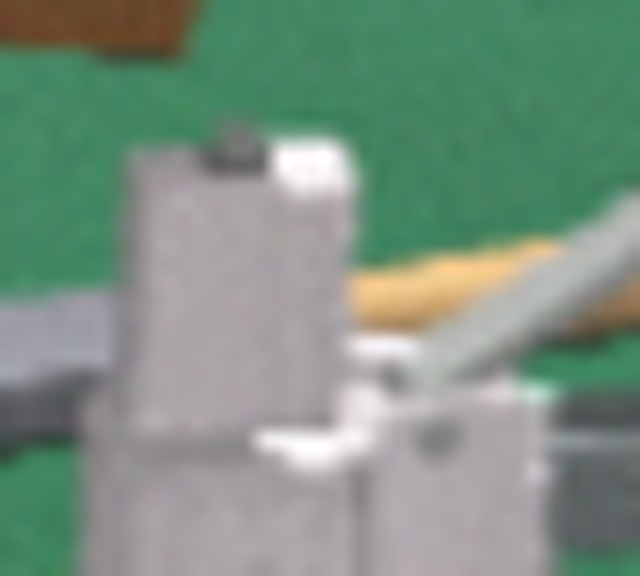

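View pics/top12c.png

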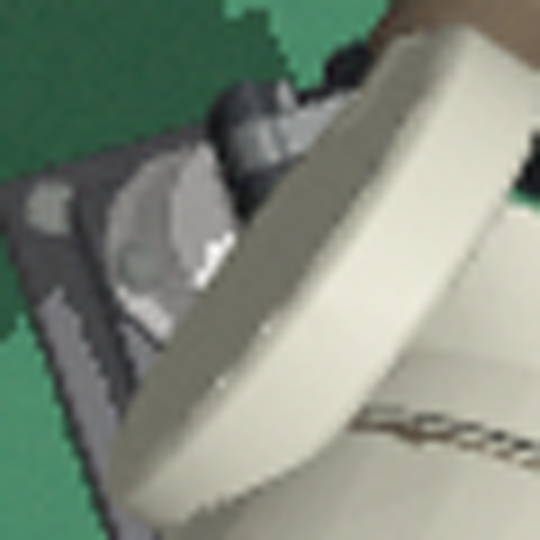

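```bash
python3 - <<'E'
from h import *
S=np.array([.5447,-.2494,.0804]); yaw=.294
L=lambda p:S+R.from_euler("z",yaw).apply(np.array(p)/1000)
st()
t=L((-86,0,0)); t[2]=.165
print(t,rel(t,yaw-np.pi/2))
E
```

```text
t 23.95 p [ 0.5465 -0.2507  0.1687] ang -1.2783239202379741 z [ 0.006  -0.0044 -1.    ] F [ 0.1055 -0.7157 -0.534 ] T [-0.0045  0.0607 -0.0013] w 0.05133910520286412 j [-0.6309  0.238   1.556   0.      1.3402  0.6474]
[ 0.4624 -0.2743  0.165 ] (array([-1.6082, 87.3295,  3.3066]), array([-0.032 , -0.0423, -0.0108]))
```

Call:
drive_tool --motion '[{"dx": 0, "dy": 4, "dz": 0, "wx": 0, "wy": 0, "wz": 0, "claw": 0.4}, {"dx": 0, "dy": 14, "dz": 0, "wx": 0, "wy": 0, "wz": 0, "claw": 0.2}, {"dx": 0, "dy": 28, "dz": 0, "wx": 0, "wy": 0, "wz": 0, "claw": 0}, {"dx": 0, "dy": 43, "dz": 0, "wx": 0, "wy": 0, "wz": 0, "claw": 0}, {"dx": 0, "dy": 58, "dz": 0, "wx": 0, "wy": 0, "wz": 0, "claw": 0}, {"dx": 0, "dy": 71, "dz": 0, "wx": 0, "wy": 0, "wz": 0, "claw": 0}, {"dx": 0, "dy": 80, "dz": 0, "wx": 0, "wy": 0, "wz": 0, "claw": 0}, {"dx": 0, "dy": 85, "dz": 0, "wx": 0, "wy": 0, "wz": 0, "claw": 0}, {"dx": 0, "dy": 86, "dz": 0, "wx": 0, "wy": 0, "wz": 0, "claw": 0}, {"dx": 0, "dy": 86, "dz": 0, "wx": 0, "wy": 0, "wz": 0, "claw": 0}]'

```text
time: 24.95
tool_pos: [0.4622, -0.274, 0.1643]
ee_rot: [-2.521, 1.874, -0.0]
wrist_force: [-0.1, 0.5, 0.3]
width: 0.0
```

```bash
python3 - <<'E'
from h import *
import cv2
from workcell import capture
im=capture("side");x,y=(265,70)
cv2.imwrite("pics/side13c.png",cv2.resize(im[y:y+110,x:x+110,::-1],None,fx=6,fy=5.4,interpolation=cv2.INTER_CUBIC))
st()
S=np.array([.5447,-.2494,.0804]); yaw=.294
L=lambda p:S+R.from_euler("z",yaw).apply(np.array(p)/1000)
c=lambda u:(u-[265,70])*[6,5.4]
print("thumb",c(proj("side",L((-88,0,82)))))
p=observe()["tool_pos"]
for o in(0,.02,.03,.04): print(o,c(proj("side",p+[0,0,o])))
t=L((-88,0,0)); t[2]=.145
print(t,rel(t,yaw-np.pi/2))
E
```

```text
t 25.0 p [ 0.4624 -0.274   0.1644] ang -1.2781634136839843 z [ 0.0003 -0.     -1.    ] F [ 0.9887  0.1749 -0.3524] T [-0.0445  0.0309  0.0242] w -8.459651480140867e-05 j [-0.7601  0.0854  1.7366  0.0002  1.3193  0.5181]
thumb [333.3355 298.9565]
0 [329.1467 295.6142]
0.02 [332.4044 256.0894]
0.03 [334.0588 236.0169]
0.04 [335.7306 215.7334]
[ 0.4605 -0.2749  0.145 ] (array([ 0.3123,  2.0745, 19.3499]), array([-0.0019, -0.0009, -0.0098]))
```

View pics/side13c.png

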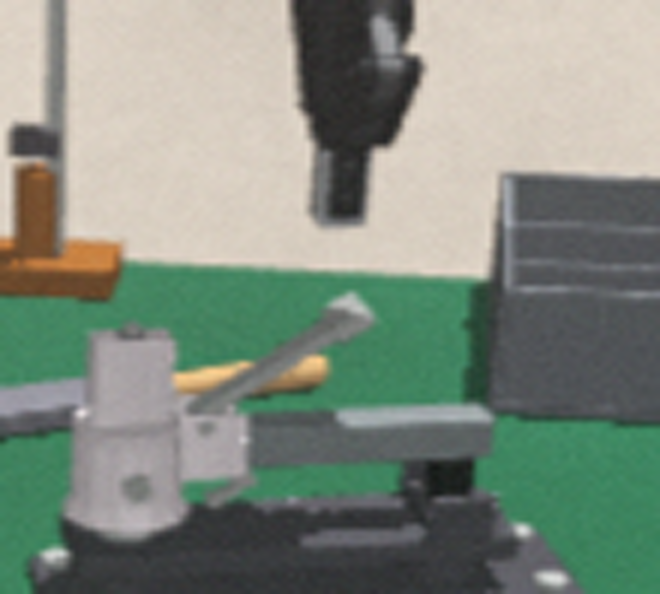

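Call:
drive_tool --motion '[{"dx": 0, "dy": 1, "dz": 2, "wx": 0, "wy": 0, "wz": 0, "claw": 0}, {"dx": 0, "dy": 2, "dz": 6, "wx": 0, "wy": 0, "wz": 0, "claw": 0}, {"dx": 0, "dy": 4, "dz": 12, "wx": 0, "wy": 0, "wz": 0, "claw": 0}, {"dx": 0, "dy": 4, "dz": 18, "wx": 0, "wy": 0, "wz": 0, "claw": 0}, {"dx": 0, "dy": 4, "dz": 24, "wx": 0, "wy": 0, "wz": 0, "claw": 0}, {"dx": 0, "dy": 4, "dz": 28, "wx": 0, "wy": 0, "wz": 0, "claw": 0}, {"dx": 0, "dy": 4, "dz": 31, "wx": 0, "wy": 0, "wz": 0, "claw": 0}, {"dx": 0, "dy": 4, "dz": 32, "wx": 0, "wy": 0, "wz": 0, "claw": 0}, {"dx": 0, "dy": 4, "dz": 32, "wx": 0, "wy": 0, "wz": 0, "claw": 0}, {"dx": 0, "dy": 4, "dz": 32, "wx": 0, "wy": 0, "wz": 0, "claw": 0}]'

```text
time: 26.0
tool_pos: [0.4584, -0.2753, 0.1326]
ee_rot: [2.521, -1.874, 0.001]
wrist_force: [-0.1, 0.9, 0.1]
width: -0.0001
```

```bash
python3 - <<'E'
from h import *
import cv2
from workcell import capture
im=capture("side");x,y=(265,70)
cv2.imwrite("pics/side14c.png",cv2.resize(im[y:y+110,x:x+110,::-1],None,fx=6,fy=5.4,interpolation=cv2.INTER_CUBIC))
st()
E
```

```text
t 26.05 p [ 0.4584 -0.2753  0.1326] ang -1.278284158060029 z [ 0.0004 -0.0004 -1.    ] F [0.5489 0.5062 0.0069] T [-0.0386  0.0213 -0.0033] w 0.0003278711492374749 j [-0.767   0.1095  1.776  -0.      1.2554  0.5113]
```

View pics/side14c.png

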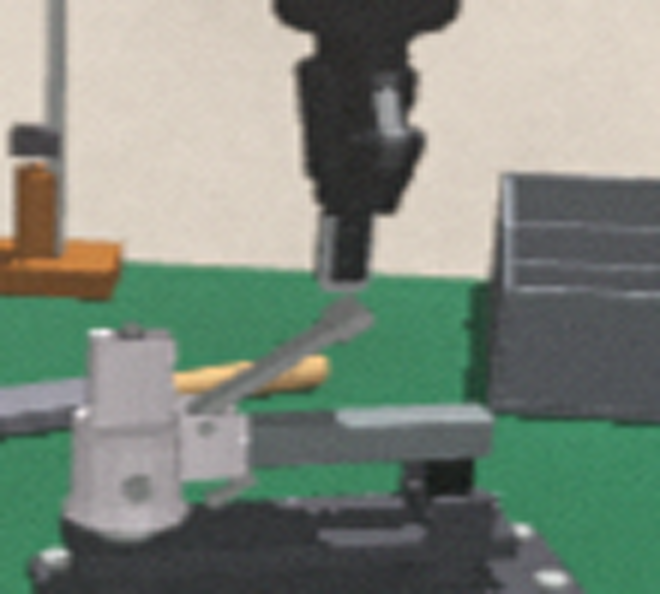

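Call:
drive_tool --motion '[{"dx": 0, "dy": 1, "dz": 4, "wx": 0, "wy": 0, "wz": 0, "claw": 0}, {"dx": 0, "dy": 3, "dz": 8, "wx": 0, "wy": 0, "wz": 0, "claw": 0}, {"dx": 0, "dy": 6, "dz": 12, "wx": 0, "wy": 0, "wz": 0, "claw": 0}, {"dx": 0, "dy": 8.5, "dz": 16, "wx": 0, "wy": 0, "wz": 0, "claw": 0}, {"dx": 0, "dy": 11, "dz": 20, "wx": 0, "wy": 0, "wz": 0, "claw": 0}, {"dx": 0, "dy": 13.5, "dz": 24, "wx": 0, "wy": 0, "wz": 0, "claw": 0}, {"dx": 0, "dy": 15.5, "dz": 28, "wx": 0, "wy": 0, "wz": 0, "claw": 0}, {"dx": 0, "dy": 17, "dz": 32, "wx": 0, "wy": 0, "wz": 0, "claw": 0}, {"dx": 0, "dy": 18.5, "dz": 36, "wx": 0, "wy": 0, "wz": 0, "claw": 0}, {"dx": 0, "dy": 19.5, "dz": 39, "wx": 0, "wy": 0, "wz": 0, "claw": 0}]'

```text
time: 27.05
tool_pos: [0.4393, -0.2806, 0.0927]
ee_rot: [-2.521, 1.874, 0.001]
wrist_force: [1.9, 1.9, 4.1]
width: -0.0006
```

```bash
python3 - <<'E'
from h import *
import cv2
from workcell import capture
im=capture("side");x,y=(265,70)
cv2.imwrite("pics/side15c.png",cv2.resize(im[y:y+110,x:x+110,::-1],None,fx=6,fy=5.4,interpolation=cv2.INTER_CUBIC))
st()
E
```

```text
t 27.1 p [ 0.4391 -0.2805  0.0923] ang -1.2784889736551426 z [-0.0008  0.0009 -1.    ] F [1.7403 1.727  2.596 ] T [ 0.1476 -0.2618  0.0308] w 0.00012105466239853904 j [-0.8007  0.1241  1.8459  0.      1.1728  0.4778]
```

View pics/side15c.png

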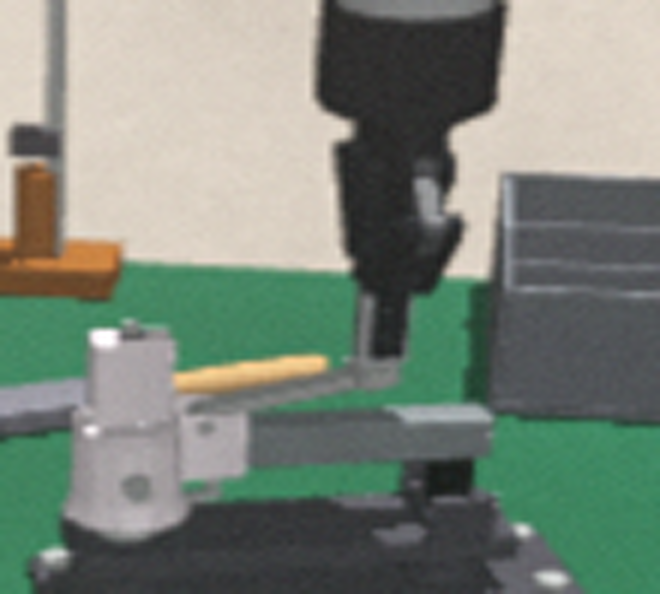

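Call:
drive_tool --motion '[{"dx": 0, "dy": 1, "dz": 3, "wx": 0, "wy": 0, "wz": 0, "claw": 0}, {"dx": 0, "dy": 2, "dz": 6, "wx": 0, "wy": 0, "wz": 0, "claw": 0}, {"dx": 0, "dy": 2.5, "dz": 8, "wx": 0, "wy": 0, "wz": 0, "claw": 0}, {"dx": 0, "dy": 2.5, "dz": 9.5, "wx": 0, "wy": 0, "wz": 0, "claw": 0}, {"dx": 0, "dy": 3, "dz": 11, "wx": 0, "wy": 0, "wz": 0, "claw": 0}, {"dx": 0, "dy": 3, "dz": 12, "wx": 0, "wy": 0, "wz": 0, "claw": 0}, {"dx": 0, "dy": 3, "dz": 12, "wx": 0, "wy": 0, "wz": 0, "claw": 0}, {"dx": 0, "dy": 3, "dz": 12, "wx": 0, "wy": 0, "wz": 0, "claw": 0}, {"dx": 0, "dy": 3, "dz": 12, "wx": 0, "wy": 0, "wz": 0, "claw": 0}, {"dx": 0, "dy": 3, "dz": 12, "wx": 0, "wy": 0, "wz": 0, "claw": 0}]'

```text
time: 28.1
tool_pos: [0.4365, -0.2817, 0.0811]
ee_rot: [2.521, -1.874, -0.0]
wrist_force: [-0.4, 1.5, 0.8]
width: -0.0001
```

```bash
python3 - <<'E'
from h import *
st()
E
```

```text
t 28.1 p [ 0.4365 -0.2817  0.0811] ang -1.2783256559333882 z [-0.0004 -0.0001 -1.    ] F [-0.4275  1.489   0.7893] T [0.1666 0.0035 0.0071] w -0.0001227714436389024 j [-0.8058  0.1346  1.8587 -0.0004  1.1485  0.4727]
```

Call:
drive_tool --motion '[{"dx": 0, "dy": 0, "dz": 1, "wx": 0, "wy": 0, "wz": 0, "claw": 0}, {"dx": 0, "dy": 0, "dz": 2, "wx": 0, "wy": 0, "wz": 0, "claw": 0}, {"dx": 0, "dy": 0, "dz": 3, "wx": 0, "wy": 0, "wz": 0, "claw": 0}, {"dx": 0, "dy": 0, "dz": 4, "wx": 0, "wy": 0, "wz": 0, "claw": 0}, {"dx": 0, "dy": 0, "dz": 5, "wx": 0, "wy": 0, "wz": 0, "claw": 0}, {"dx": 0, "dy": 0, "dz": 5, "wx": 0, "wy": 0, "wz": 0, "claw": 0}, {"dx": 0, "dy": 0, "dz": 5, "wx": 0, "wy": 0, "wz": 0, "claw": 0}, {"dx": 0, "dy": 0, "dz": 5, "wx": 0, "wy": 0, "wz": 0, "claw": 0}, {"dx": 0, "dy": 0, "dz": 5, "wx": 0, "wy": 0, "wz": 0, "claw": 0}, {"dx": 0, "dy": 0, "dz": 5, "wx": 0, "wy": 0, "wz": 0, "claw": 0}]'

```text
time: 29.1
tool_pos: [0.4369, -0.2817, 0.0762]
ee_rot: [-2.521, 1.874, -0.0]
wrist_force: [-1.3, 0.7, 1.1]
width: -0.0
```

```bash
python3 - <<'E'
from h import *
st()
E
```

```text
t 29.1 p [ 0.4369 -0.2817  0.0762] ang -1.278325646334597 z [ 0.0003 -0.0001 -1.    ] F [-1.2605  0.6509  1.1211] T [-0.0094  0.0635 -0.0389] w -3.23472760815464e-05 j [-0.8056  0.1417  1.8618  0.0002  1.1378  0.4726]
```

Call:
drive_tool --motion '[{"dx": 0, "dy": 0, "dz": 0.5, "wx": 0, "wy": 0, "wz": 0, "claw": 0}, {"dx": 0, "dy": 0, "dz": 1, "wx": 0, "wy": 0, "wz": 0, "claw": 0}, {"dx": 0, "dy": 0, "dz": 1.5, "wx": 0, "wy": 0, "wz": 0, "claw": 0}, {"dx": 0, "dy": 0, "dz": 2, "wx": 0, "wy": 0, "wz": 0, "claw": 0}, {"dx": 0, "dy": 0, "dz": 2.5, "wx": 0, "wy": 0, "wz": 0, "claw": 0}, {"dx": 0, "dy": 0, "dz": 3, "wx": 0, "wy": 0, "wz": 0, "claw": 0}, {"dx": 0, "dy": 0, "dz": 3, "wx": 0, "wy": 0, "wz": 0, "claw": 0}, {"dx": 0, "dy": 0, "dz": 3, "wx": 0, "wy": 0, "wz": 0, "claw": 0}, {"dx": 0, "dy": 0, "dz": 3, "wx": 0, "wy": 0, "wz": 0, "claw": 0}, {"dx": 0, "dy": 0, "dz": 3, "wx": 0, "wy": 0, "wz": 0, "claw": 0}]'

```text
time: 30.1
tool_pos: [0.4369, -0.2821, 0.0748]
ee_rot: [2.521, -1.873, 0.001]
wrist_force: [-3.9, 3.1, 11.9]
width: -0.0003
```

```bash
python3 - <<'E'
from h import *
import cv2
from workcell import capture
im=capture("side");x,y=(265,70)
cv2.imwrite("pics/side16c.png",cv2.resize(im[y:y+110,x:x+110,::-1],None,fx=6,fy=5.4,interpolation=cv2.INTER_CUBIC))
st()
S=np.array([.5447,-.2494,.0804]); yaw=.294
L=lambda p:S+R.from_euler("z",yaw).apply(np.array(p)/1000)
print("thumb down",(proj("side",L((-112,0,32.5)))-[265,70])*[6,5.4])
E
```

```text
t 30.15 p [ 0.4369 -0.2821  0.0748] ang -1.2781489388057055 z [ 0.0002 -0.0008 -1.    ] F [-4.5385  2.2407 12.0482] T [0.5674 0.7892 0.0147] w -0.000284405369087718 j [-0.8057  0.1441  1.8623 -0.0004  1.1345  0.4726]
thumb down [378.215  390.4181]
```

View pics/side16c.png

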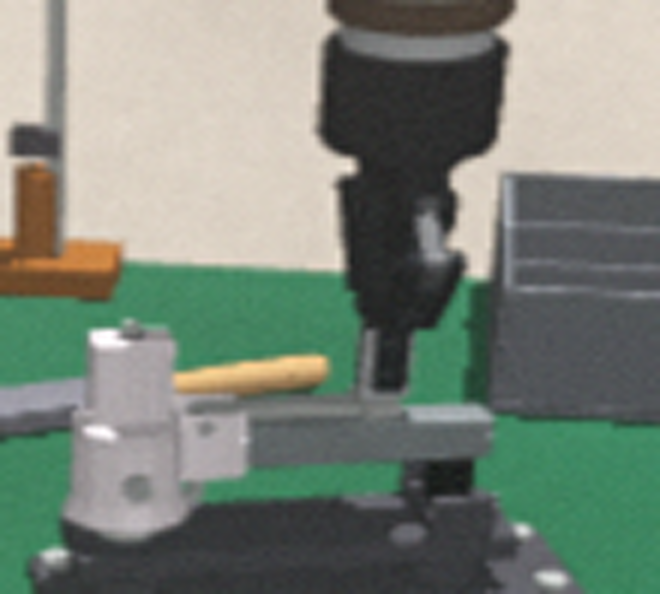

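Call:
drive_tool --motion '[{"dx": 0, "dy": 0, "dz": 0.5, "wx": 0, "wy": 0, "wz": 0, "claw": 0}, {"dx": 0, "dy": 0, "dz": 1, "wx": 0, "wy": 0, "wz": 0, "claw": 0}, {"dx": 0, "dy": 0, "dz": 1, "wx": 0, "wy": 0, "wz": 0, "claw": 0}, {"dx": 0, "dy": 0, "dz": 1, "wx": 0, "wy": 0, "wz": 0, "claw": 0}, {"dx": 0, "dy": 0, "dz": 0, "wx": 0, "wy": 0, "wz": 0, "claw": 0}, {"dx": 0, "dy": 0, "dz": -4, "wx": 0, "wy": 0, "wz": 0, "claw": 0}, {"dx": 0, "dy": 0, "dz": -10, "wx": 0, "wy": 0, "wz": 0, "claw": 0}, {"dx": 0, "dy": 0, "dz": -22, "wx": 0, "wy": 0, "wz": 0, "claw": 0}, {"dx": 0, "dy": 0, "dz": -40, "wx": 0, "wy": 0, "wz": 0, "claw": 0}, {"dx": 0, "dy": 0, "dz": -60, "wx": 0, "wy": 0, "wz": 0, "claw": 0}]'

```text
time: 31.15
tool_pos: [0.4365, -0.2813, 0.134]
ee_rot: [-2.521, 1.874, 0.001]
wrist_force: [0.6, 0.2, -0.6]
width: 0.0
```

Call:
drive_tool --motion '[{"dx": 0, "dy": 0, "dz": -15, "wx": 0, "wy": 0, "wz": 0, "claw": 0}, {"dx": 0, "dy": 0, "dz": -30, "wx": 0, "wy": 0, "wz": 0, "claw": 0}, {"dx": 0, "dy": 0, "dz": -40, "wx": 0, "wy": 0, "wz": 0, "claw": 0}, {"dx": 0, "dy": 0, "dz": -46, "wx": 0, "wy": 0, "wz": 0, "claw": 0}, {"dx": 0, "dy": 0, "dz": -50, "wx": 0, "wy": 0, "wz": 0, "claw": 0}, {"dx": 0, "dy": 0, "dz": -50, "wx": 0, "wy": 0, "wz": 0, "claw": 0}, {"dx": 0, "dy": 0, "dz": -50, "wx": 0, "wy": 0, "wz": 0, "claw": 0}, {"dx": 0, "dy": 0, "dz": -50, "wx": 0, "wy": 0, "wz": 0, "claw": 0}, {"dx": 0, "dy": 0, "dz": -50, "wx": 0, "wy": 0, "wz": 0, "claw": 0}, {"dx": 0, "dy": 0, "dz": -50, "wx": 0, "wy": 0, "wz": 0, "claw": 0}]'

```text
time: 32.15
tool_pos: [0.4366, -0.2816, 0.183]
ee_rot: [-2.521, 1.874, 0.001]
wrist_force: [-0.6, -0.1, -0.1]
width: -0.0001
```

```bash
python3 - <<'E'
from h import *
import cv2
from workcell import capture
im=capture("side");cv2.imwrite("pics/side17.png",im[:,:,::-1]);x,y=(265,110)
cv2.imwrite("pics/side17c.png",cv2.resize(im[y:y+80,x:x+100,::-1],None,fx=7.5,fy=7.5,interpolation=cv2.INTER_CUBIC))
st()
S=np.array([.5447,-.2494,.0804]); yaw=.294
L=lambda p:S+R.from_euler("z",yaw).apply(np.array(p)/1000)
for n,p in dict(thumb=(-112,0,32.5),lugtop=(0,0,68),pin15=(0,0,69.5),pin65=(0,0,74.5),foot=(-150,0,-26)).items(): print(n,(proj("side",L(p))-[x,y])*7.5)
E
```

```text
t 32.2 p [ 0.4366 -0.2816  0.1831] ang -1.2783424078888128 z [-0.0003  0.0003 -1.    ] F [0.0574 0.5023 0.06  ] T [-0.0384 -0.0026  0.0464] w -7.925670528974099e-05 j [-0.8057  0.023   1.7638  0.      1.3553  0.4727]
thumb [472.7687 242.2473]
lugtop [165.8842 166.6444]
pin15 [165.9966 162.621 ]
pin65 [166.3725 149.1646]
foot [560.9589 382.4463]
```

View pics/side17c.png

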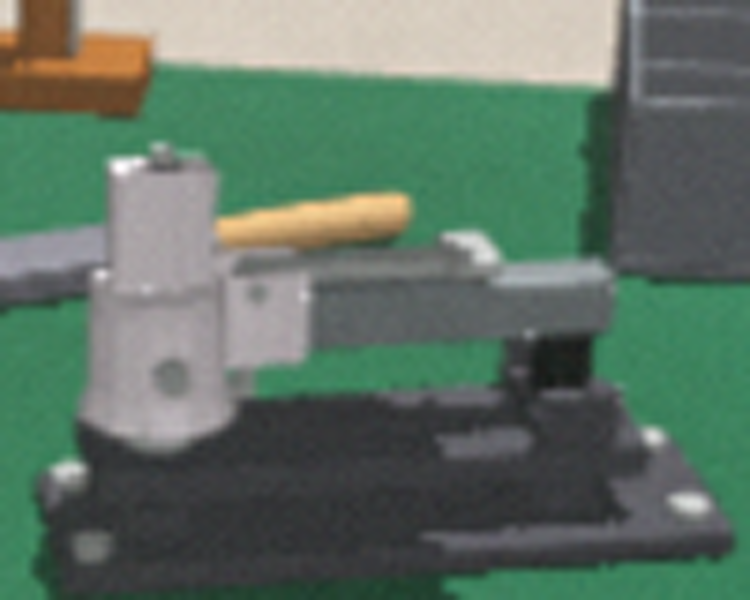

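View pics/side17.png

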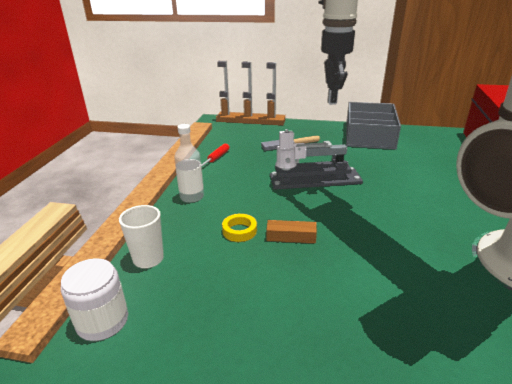

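```bash
python3 -c "
from workcell import workorder
print(workorder.hand_in())"
```

```text
the job is handed in; nothing more can be done
None
```

The tow arm is coupled to the hitch ball and the job is handed in, at about 32 s of the 54 s allowed. No verdict came back.

**What I did:** I gripped the lug, carried the arm over, and lowered it level onto the ball with the lever raised. The sprung pads caught about 5 mm short of home. I then pressed in 1 mm steps until the force rose steeply at a socket height of about 80 mm, matching the ball height measured from the cameras. I then let go, pushed the lever along its arc to its hard stop at about 12 N, pushed about 1 mm further, and withdrew.

**Press force:** The highest wrist reading while pressing was about 11 N. Adding the roughly 5 N weight of the arm, the socket bore on the ball with about 16 N, against the 30 N limit. The wrist was only read once per 1 mm step, so brief peaks in between were not seen.

**Last checks, from the side picture:**
- The telltale pin stands about 5 mm up.
- The thumb pad is within a pixel of its computed fully-down position.
- The arm is level, with its foot on the rest.
- The gripper is well clear, with the wrist force near zero.
- The cup and bottle look unmoved.

**One disagreement:** In the pictures the fingertips sat about 30–40 mm higher than the reported tool position implies. I set the grip and pressing heights from the images and the feel of contact instead. I did not find the cause.

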